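Make up the clevis-joint kit in the caddy

TASK

Make up the clevis-joint kit in the grey caddy: stand the large clevis pin on its head in the larger round dish and the small clevis pin on its head in the smaller round dish, lay the U-shaped fork flat in the black pan, and lay the double-ended brass plug gauge lengthwise in the trough of the walnut block. Leave the headless steel dowel and the plain brass hex bar, which are not part of the kit, where they are.

Things in the scene. Friction and masses are not known exactly. Their poses are not given: they have to be found in the camera images.
- large_pin_mid (a point): Large stainless clevis pin standing on its flat round head: head 36 mm diameter and 8 mm thick at the bottom, round shank 22 mm diameter above it, 66 mm tall in all, dark cross-hole near the top, about 220 g. Take it by the shank at or above its centre. Point at its centre, half-way up; z axis up.
- small_pin_mid (a point): Small stainless clevis pin standing on its flat round head: head 22 mm diameter and 6 mm thick at the bottom, round shank 13 mm diameter above it, 54 mm tall in all, about 60 g. Take it by the shank at or above its centre. Point at its centre, half-way up; z axis up.
- gauge_mid (a point): Brass double-ended thread plug gauge lying on the bench, 90 mm long along its x axis: a hexagonal handle 46 mm long and 20 mm across flats in the middle, and a thinner round threaded plug (14 mm diameter) at each end, the +x one shorter and on a neck, about 140 g. It lies with a flat of the handle down, 20 mm high; grip it across the handle (along its y). Point at its centre, half-way up; z axis up.
- dowel_mid (a point): Look-alike that stays: plain stainless dowel without a head or cross-hole, 24 mm diameter, standing 58 mm tall. Point at its centre, half-way up; z axis up.
- hex_bar_mid (a point): Look-alike that stays: plain brass hexagonal bar without plug ends, 90 mm long along its x axis, 20 mm across flats, lying down, 20 mm high. Point at its centre, half-way up; z axis up.
- large_dish: Larger round steel dish: 70 mm outside, 64 mm inside diameter, floor 4 mm thick, rim 10 mm high. Origin at the centre of its underside. It is fixed on the 3 mm floor of the caddy, a low grey sheet-steel tray 276 x 206 mm with a rim 9 mm high, fixed to the bench; which of the caddy's four places it has varies.
- small_dish: Smaller round steel dish: 50 mm outside, 44 mm inside diameter, floor 4 mm thick, rim 10 mm high. Origin at the centre of its underside. It is fixed on the 3 mm floor of the caddy, a low grey sheet-steel tray 276 x 206 mm with a rim 9 mm high, fixed to the bench; which of the caddy's four places it has varies.
- walnut_block: Walnut gauge block, 124 mm (its x) by 62 mm (its y), 20 mm high, with an open trough along x, 112 x 44 mm and 12 mm deep (trough floor 8 mm above the underside). The middle 44 mm of both long sides is cut away to the trough floor so that fingers can pass. Origin at the centre of its underside. It is fixed on the 3 mm floor of the caddy, a low grey sheet-steel tray 276 x 206 mm with a rim 9 mm high, fixed to the bench; which of the caddy's four places it has varies.
- square_pan: Black rectangular pan, 92 mm (its x) by 76 mm (its y) outside, walls 3 mm, floor 4 mm thick, rim 10 mm high. Origin at the centre of its underside. It is fixed on the 3 mm floor of the caddy, a low grey sheet-steel tray 276 x 206 mm with a rim 9 mm high, fixed to the bench; which of the caddy's four places it has varies.
- fork_mid (a point): Dark steel U-shaped clevis fork lying flat: 56 mm long along its x axis, 30 mm wide in y, 24 mm high, two 9 mm prongs pointing to +x with a 12 mm gap between them, about 160 g. Grip it across its width (y), near the top so that the fingertips stay above the pan's rim on setting down. Point at its centre, half-way up; z axis up.

How it is judged:
By the outcome, as a careful person would: the job done as asked, in the order asked, and still so for the second after the job is handed in, with the robot touching nothing.
It also fails if it takes over 136 s, if anything falls off the work surface, if the arm or the gripper's body presses on something with over 40 N, if the wrist force passes 120 N, or if a joint passes its speed limit or range.

ROBOT

A 6-joint arm with a two-finger parallel gripper is mounted at the origin on the work surface. World frame = base frame: x ahead of the robot, y to its left, z up, the work surface at z = 0. Lengths are in m, angles in rad, forces in N, time in s.
With the tool pointing down it reaches from about 0.35 to 0.875 m from the base axis. Payload 4.2 kg.
Tool frame: the origin (TCP) lies at the very end of the fingers, on their centre line; the grasp point (between the pads) lies behind it (hold_point_z is the z of the grasp point in the tool frame, in m); z points along the fingers, y is the direction in which the jaws open and shut (so a half turn about z gives the same grasp; the last joint's range is limited). The gripper opens to 85 mm and grips with 20 to 120 N. Pads are 22 mm wide; open, the fingers measure 114 mm over their backs; the gripper's body (76 mm by 85 mm) begins 54 mm behind the grasp point. The pads swing forward as they close: fully open they stand 13 mm farther back than shut.
Start: joints at [-0.975, 0.385, 0.008, 0, -1.194, -0.259], TCP at [0.207, -0.59, 0.21] pointing down, gripper open.
Joint ranges: [-3.14, 3.14], [-1.21, 2.06], [-1.07, 1.41], [-3.16, 2.05], [-2.99, -0.16], [-3.1, 3.1]. Speed limits (rad/s): [2.79, 2.79, 3.14, 3.14, 3.14, 3.14].

INTERFACE

Orientations are given as a unit quaternion [w, x, y, z].
In Python, from station import get_state, get_image, finish_job, search_frame, regions_of, hold_point_z gives the robot as it stands.
- The arm moves only by the tool step_arm, never from a script. Its argument "increments" is text: rows parted by semicolons, each of 5 numbers parted by spaces: the shift along the tool's x, y, z in mm, then the turn about the tool's z in degrees, then the opening in per cent of the stroke, from 0 (shut) to 100 (fully open). In form: x y z turn fingers; .... A call has 1 to 8 rows; each row shifts and turns the commanded pose from where the row before left it, along the tool's axes as they then stand; what a row does not reach is not made up. A row lasts 1/8 s, in which the tool goes at most 62.5 mm and 10.7 degrees, less where a joint would pass 70% of its speed; a pose out of reach is approached as far as the arm can. A call is refused whole if a number of a shift passes 62.5 or a number of a turn 10.7, either way. A call with a gripper value outside its range is refused whole. The fingers move at their own pace and stop on an object; "newtons" is the grip in N (left out, the last holds). Time passes only in rows, so rows that do not move let the fingers close. It gives the time, the measured TCP pose, the force and the opening at its end, in the units of the state.
- get_state(): the state, without advancing time (a new reading comes with each control period).
- get_image(name): name is "scene" or "top"; returns a dict with "color" (480x640x3 uint8, red, green, blue), "mtx" (3x3 intrinsics, pixels), "R" (3x3) and "t" (3): a world point X has camera coordinates R X + t. Camera axes: x right, y down, z forward; pixel columns grow to the right and rows downward; lengths in m; the calibration is good to about 2 mm. A picture is of the moment at which its call begins. There is no depth.
- finish_job(): hands the job in, once; it reports no verdict.
Trained networks look in the newest picture that a camera, given by its name, has taken for a name from the list of things; names that differ only in an ending like _2 or _b are one class to them, and where a whole thing is asked for, a point or a joint stands for the part that bears it (a point fixed in the world has none). Each returns a list of dicts, best first, with "confidence" (0 to 1); they miss things now and then, are a little off and sometimes report something else, mostly with a low value. They report only what shows in the picture. A call takes as long as a camera call.
- search_frame(thing, camera): "pixel" ([column, row] in pixels, amid what is visible of it).
- regions_of(thing, camera): "region" (480x640 bool, what is visible of it) and "pixel" ([column, row] in pixels, amid what is visible of it).
The state is a dict: "t": time; "joints": joint angles; "joint_velocities": joint speeds; "joint_torque": joint torques, N m; "tool_pos": TCP position; "orientation": TCP orientation; "ft_force": force on the tool from outside, world axes, zero at the start; "ft_torque": the same for the moment, N m; "gripper_width": finger opening in m.
Only numpy, scipy, OpenCV 4.12 (cv2) and the standard library are available. Lean on these libraries where they do the work, as an engineer would, in place of code of your own. Each camera call takes 0.05 s, during which the arm holds its last target.

## Working session

There is one attempt and no reset: what is moved stays moved. The work goes in short steps, Python scripts to look and compute and a tool call to move; the robot and the scene stay as the last step left them, time stands still between calls to the robot, and variables do not carry over. Pictures are saved under pics/ and viewed, and the job is handed in when it is done.

Besides the shell and the picture viewer there is one more tool, called after "Request:" by a JSON object that holds its "api" and its "payload". step_arm: Moves the arm, as the interface text tells. Its arguments: {"type":"object","properties":{"increments":{"type":"string"},"newtons":{"type":"number"}},"required":["increments"]}

```bash
mkdir -p pics; ls
python3 - <<'E'
from station import *
import cv2
print(get_state()); print(hold_point_z)
for n in("scene","top"):
    im=get_image(n); cv2.imwrite(f"pics/{n}0.png",im["color"][:,:,::-1]); print(n,im["mtx"],im["R"],im["t"])
E
```

```text
pics
{'t': 0.0, 'joints': array([-9.75367391e-01,  3.85545643e-01,  6.59414217e-03, -4.99185836e-04,
       -1.19401476e+00, -2.58603996e-01]), 'joint_velocities': array([-0.00044663,  0.00026913,  0.00028073, -0.00100587,  0.00119793,
        0.00172514]), 'joint_torque': array([-1.70329713e-05, -3.92285657e+01,  1.88404298e+01,  4.18599442e+00,
       -4.51949338e-03, -1.79186287e-06]), 'tool_pos': array([ 0.20635572, -0.58926132,  0.20881581]), 'orientation': array([-2.38193313e-04, -1.67526606e-01,  9.85866931e-01,  1.08362271e-03]), 'ft_force': array([-0.0662625 , -0.29892706,  0.64883072]), 'ft_torque': array([ 0.02704314,  0.0313318 , -0.00519737]), 'gripper_width': 0.08565584719459456}
-0.0187
scene [[449.2972557    0.         323.86016626]
 [  0.         449.2972557  240.740373  ]
 [  0.           0.           1.        ]] [[ 0.50380906  0.8637815   0.00761224]
 [ 0.57619135 -0.32947771 -0.74796255]
 [-0.64356815  0.38121641 -0.66369728]] [-0.23892579 -0.27956144  1.25752359]
top [[457.57414617   0.         318.37754641]
 [  0.         457.57414617 238.79374884]
 [  0.           0.           1.        ]] [[ 0.0297667  -0.99955586 -0.00142381]
 [-0.98641916 -0.02914524 -0.16164096]
 [ 0.16152767  0.00621599 -0.98684861]] [-0.04349173  0.52318276  0.75968214]
```

View pics/top0.png

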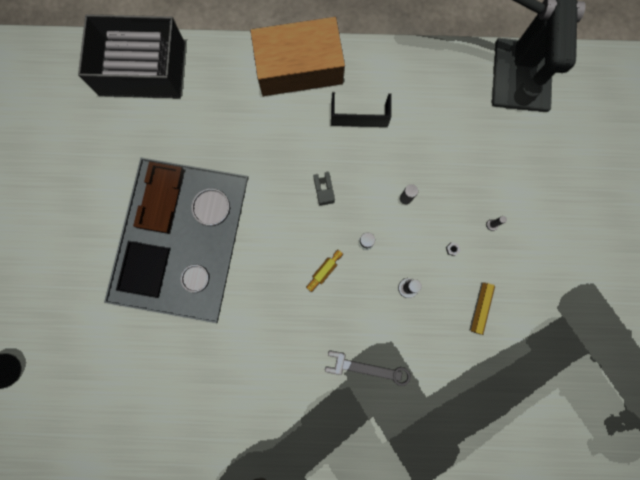

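View pics/scene0.png

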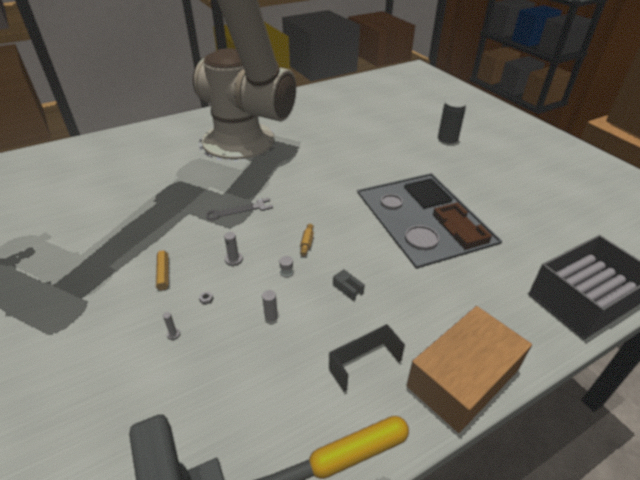

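Run:
```python
from station import *
for n in("scene","top"):
  for k in "large_pin_mid small_pin_mid gauge_mid dowel_mid hex_bar_mid fork_mid large_dish small_dish walnut_block square_pan".split():
    r=regions_of(k,n)
    print(n,k,[([round(float(v)) for v in q["pixel"]],round(q["confidence"],2),int(q["region"].sum())) for q in r[:3]])
```

```text
scene large_pin_mid [([231, 251], 0.7, 442)]
scene small_pin_mid [([170, 328], 0.84, 263)]
scene gauge_mid [([305, 239], 0.78, 309), ([345, 286], 0.23, 590)]
scene dowel_mid [([270, 307], 0.83, 397)]
scene hex_bar_mid [([161, 272], 0.7, 461)]
scene fork_mid [([344, 286], 0.74, 597)]
scene large_dish [([418, 236], 0.67, 705)]
scene small_dish [([392, 201], 0.81, 295)]
scene walnut_block [([461, 227], 0.61, 1424), ([232, 251], 0.44, 497)]
scene square_pan [([430, 194], 0.81, 926), ([346, 283], 0.5, 583), ([170, 326], 0.49, 264)]
top large_pin_mid [([408, 288], 0.89, 370)]
top small_pin_mid [([493, 222], 0.46, 157)]
top gauge_mid [([326, 271], 0.96, 457)]
top dowel_mid [([408, 192], 0.63, 251)]
top hex_bar_mid [([484, 308], 0.81, 692), ([160, 201], 0.2, 2491)]
top fork_mid [([327, 189], 0.91, 519)]
top large_dish [([212, 206], 0.67, 1064)]
top small_dish [([197, 277], 0.85, 623)]
top walnut_block [([163, 202], 0.63, 2435)]
top square_pan [([146, 271], 0.66, 2172), ([326, 271], 0.59, 551)]
```

Both views show every object. Large pin is at (408,288) in top, small pin (493,222), fork (325,188), gauge (325,271) and the caddy at left. Next I fit models to the masks.

```bash
cat > h.py <<'E'
import numpy as np, cv2
from scipy.optimize import minimize
from station import *
def proj(im,X):
    c=X@im["R"].T+im["t"]; p=c@im["mtx"].T; return p[:,:2]/p[:,2:]
def cyl(r,z0,z1,n=32):
    a=np.linspace(0,2*np.pi,n,endpoint=False); c=np.c_[r*np.cos(a),r*np.sin(a)]
    return np.vstack([np.c_[c,np.full(n,z0)],np.c_[c,np.full(n,z1)]])
def box(x0,x1,y0,y1,z0,z1):
    return np.array([[x,y,z] for x in(x0,x1) for y in(y0,y1) for z in(z0,z1)],float)
def xc(r,x0,x1):
    p=cyl(r,x0,x1); return np.c_[p[:,2],p[:,0],p[:,1]]
def hexx(L): 
    a=np.arange(6)*np.pi/3; R=.01/np.cos(np.pi/6)
    return np.vstack([np.c_[np.full(6,s*L/2),R*np.cos(a),R*np.sin(a)] for s in(-1,1)])
# parts, z offset of model origin
M={
'large_pin_mid':([cyl(.018,-.033,-.025),cyl(.011,-.033,.033)],.033),
'small_pin_mid':([cyl(.011,-.027,-.021),cyl(.0065,-.027,.027)],.027),
'dowel_mid':([cyl(.012,-.029,.029)],.029),
'hex_bar_mid':([hexx(.09)],.01),
'gauge_mid':([hexx(.046),xc(.007,-.045,-.02),xc(.007,.033,.045),xc(.004,.02,.04)],.01),
'fork_mid':([box(-.028,-.008,-.015,.015,-.012,.012),box(-.028,.028,-.015,-.006,-.012,.012),box(-.028,.028,.006,.015,-.012,.012)],.012),
'large_dish':([cyl(.035,0,.01)],.003),'small_dish':([cyl(.025,0,.01)],.003),
'walnut_block':([box(-.062,.062,-.031,.031,0,.02)],.003),
'square_pan':([box(-.046,.046,-.038,.038,0,.01)],.003)}
S=4
def sil(im,parts,p,z,roi):
    x0,y0,w,h=roi; m=np.zeros((h*S,w*S),np.uint8); c,s=np.cos(p[2]),np.sin(p[2])
    for q in parts:
        X=np.c_[c*q[:,0]-s*q[:,1]+p[0],s*q[:,0]+c*q[:,1]+p[1],q[:,2]+z]
        u=(proj(im,X)-[x0,y0]+.5)*S
        cv2.fillConvexPoly(m,cv2.convexHull(np.round(u*16).astype(np.int32)),255,shift=4)
    return cv2.resize(m,(w,h),interpolation=cv2.INTER_AREA)/255.
def back(im,px,z):
    d=im["R"].T@np.linalg.inv(im["mtx"])@np.array([*px,1.]); o=-im["R"].T@im["t"]
    return (o+d*(z-o[2])/d[2])[:2]
def fit(name,ims,masks,yaws=(0,),z=None):
    parts,z0=M[name]; z=z0 if z is None else z; best=None
    ctr=np.mean([q.mean(0)[2] for q in parts])
    data=[]
    for im,m in zip(ims,masks):
        ys,xs=np.nonzero(m); roi=(xs.min()-15,ys.min()-15,np.ptp(xs)+30,np.ptp(ys)+30)
        data.append((im,roi,m[roi[1]:roi[1]+roi[3],roi[0]:roi[0]+roi[2]].astype(float),(xs.mean(),ys.mean())))
    xy=np.mean([back(d[0],d[3],z+ctr) for d in data],0)
    def cost(v):
        p=(v[0]/100,v[1]/100,v[2]/5); e=0
        for im,roi,m,_ in data:
            s=sil(im,parts,p,z,roi); e+=1-np.minimum(s,m).sum()/np.maximum(s,m).sum()
        return e/len(data)
    for y in yaws:
        x0=np.array([xy[0]*100,xy[1]*100,y*5])
        r=minimize(cost,x0,method='Nelder-Mead',options=dict(initial_simplex=x0+np.vstack([np.zeros(3),np.eye(3)*.8]),xatol=.005,fatol=1e-4))
        if best is None or r.fun<best[1]: best=(np.array([r.x[0]/100,r.x[1]/100,np.rad2deg(r.x[2]/5)]),r.fun)
    return best
E
cat > m0.py <<'E'
from h import *
ims={n:get_image(n) for n in("top","scene")}
vis={n:cv2.resize(ims[n]["color"][:,:,::-1],None,fx=1,fy=1).copy() for n in ims}
for k in M:
    ms={}
    for n in ims:
        r=regions_of(k,n)
        if r: ms[n]=r[0]["region"]
    yaws=(0,) if 'pin' in k or 'dish' in k or 'dowel' in k else np.arange(12)*np.pi/6
    for sel in (["top"],["scene"],["top","scene"]):
        b=fit(k,[ims[n] for n in sel],[ms[n] for n in sel],yaws)
        print(k,sel,np.round(b[0][:2]*1000,1),round(b[0][2],1),"err",round(b[1],3))
    for n in ims:
        s=sil(ims[n],M[k][0],(b[0][0],b[0][1],np.deg2rad(b[0][2])),M[k][1],(0,0,640,480))>.5
        cs,_=cv2.findContours(s.astype(np.uint8),0,1); cv2.drawContours(vis[n],cs,-1,(0,0,255),1)
        cs,_=cv2.findContours(ms[n].astype(np.uint8),0,1); cv2.drawContours(vis[n],cs,-1,(0,255,0),1)
cv2.imwrite("pics/fit_top.png",cv2.resize(vis["top"][140:350,90:520],(800,391)))
cv2.imwrite("pics/fit_scene.png",cv2.resize(vis["scene"][160:350,130:510],(800,400)))
E
python3 m0.py
```

```text
large_pin_mid ['top'] [ 446.5 -192.3] 2.2 err 0.103
large_pin_mid ['scene'] [ 439.9 -191. ] 6.4 err 0.1
large_pin_mid ['top', 'scene'] [ 445.9 -192.4] -3.7 err 0.144
small_pin_mid ['top'] [ 567.4 -347.7] 8.9 err 0.129
small_pin_mid ['scene'] [ 561.7 -348. ] 2.3 err 0.216
small_pin_mid ['top', 'scene'] [ 566.9 -347.8] 4.7 err 0.203
dowel_mid ['top'] [ 613.7 -188.2] 10.0 err 0.158
dowel_mid ['scene'] [ 607.6 -187.3] -2.2 err 0.126
dowel_mid ['top', 'scene'] [ 612.3 -188.5] 2.3 err 0.17
hex_bar_mid ['top'] [ 413.8 -323.4] -15.7 err 0.063
hex_bar_mid ['scene'] [ 407.7 -324. ] 163.7 err 0.109
hex_bar_mid ['top', 'scene'] [ 412.3 -323.8] 164.3 err 0.133
gauge_mid ['top'] [472.9 -39.5] 321.1 err 0.086
gauge_mid ['scene'] [467.2 -38.7] 142.4 err 0.091
gauge_mid ['top', 'scene'] [471.7 -40. ] 321.7 err 0.17
fork_mid ['top'] [625.7 -34.2] 12.2 err 0.195
fork_mid ['scene'] [619.6 -34.3] 10.2 err 0.068
fork_mid ['top', 'scene'] [621.7 -34.9] 371.5 err 0.174
large_dish ['top'] [584.8 173.5] 1.9 err 0.03
large_dish ['scene'] [578.8 174.8] 12.1 err 0.116
large_dish ['top', 'scene'] [583.9 173.5] 2.9 err 0.093
small_dish ['top'] [451.3 193.7] 6.4 err 0.047
small_dish ['scene'] [447.2 194.5] 3.8 err 0.08
small_dish ['top', 'scene'] [450.5 193.6] -3.6 err 0.108
walnut_block ['top'] [448.2 285.9] 172.0 err 0.315
walnut_block ['scene'] [594.4 269.4] -9.1 err 0.063
walnut_block ['top', 'scene'] [483.3 285.9] 171.6 err 0.595
square_pan ['top'] [466.  288.3] 171.5 err 0.027
square_pan ['scene'] [463.6 290.4] -8.8 err 0.051
square_pan ['top', 'scene'] [465.6 288.8] -8.7 err 0.053
```

View pics/fit_top.png

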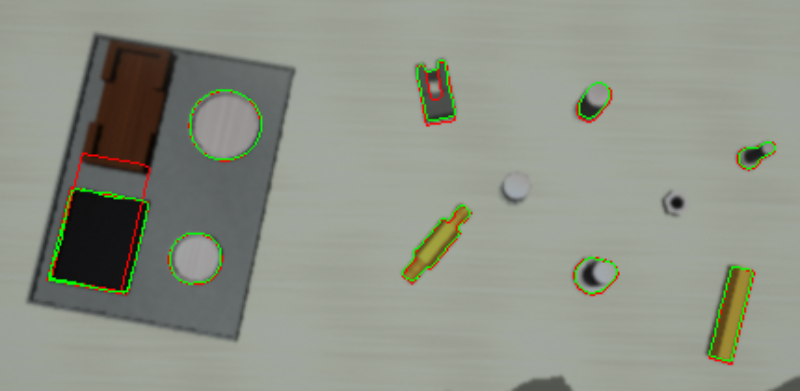

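View pics/fit_scene.png

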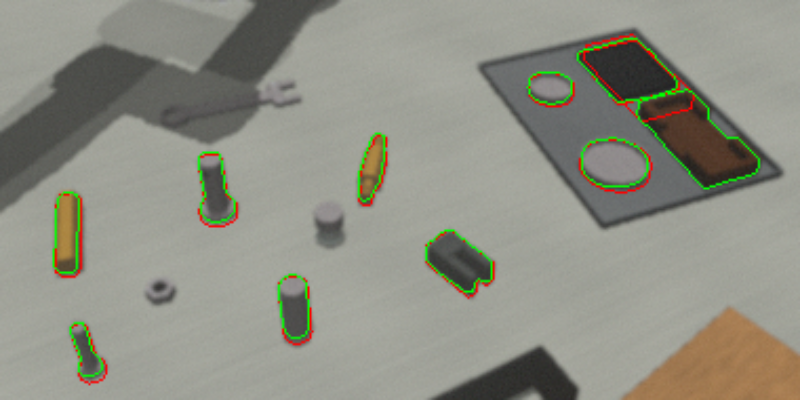

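```bash
cat > go.py <<'E'
import sys
from h import *
from scipy.spatial.transform import Rotation as Ro
def info(x=None,y=None,z=None,yaw=None):
    s=get_state(); q=s["orientation"]; R=Ro.from_quat([*q[1:],q[0]]).as_matrix(); p=s["tool_pos"]*1000
    print("t",round(s["t"],2),"tcp",np.round(p,1),"yawY",round(np.degrees(np.arctan2(R[1,1],R[0,1])),1),"zaxis",np.round(R[:,2],3),"w",round(s["gripper_width"]*1000,1),"F",np.round(s["ft_force"],1),"j",np.round(s["joints"],2))
    if x is not None:
        d=R.T@(np.array([x,y,z])-p); print("tool shift mm",np.round(d,1))
    if yaw is not None:
        c=np.degrees(np.arctan2(R[1,1],R[0,1])); e=(yaw-c+90)%180-90; print("turn (tool z) deg",round(-e,1), "do turn first, then recompute")
if __name__=="__main__": info(*[float(a) for a in sys.argv[1:]])
E
python3 go.py 443.2 -191.6 150
```

```text
t 2.2 tcp [ 206.5 -589.9  209.9] yawY 109.3 zaxis [-0. -0. -1.] w 85.5 F [0.3 0.1 0.4] j [-0.98  0.38  0.01  0.   -1.19 -0.26]
tool shift mm [-355.   297.7   59.9]
```

Request:
{"api": "step_arm", "payload": {"increments": "-35 30 6 0 100;-35 30 6 0 100;-35 30 6 0 100;-35 30 6 0 100;-35 30 6 0 100;-35 30 6 0 100;-35 30 6 0 100;-35 30 6 0 100", "newtons": 40}}

```text
t: 3.2
tool_pos: [0.3923, -0.2695, 0.1621]
orientation: [0.0, -0.168, 0.986, -0.0]
ft_force: [1.1, -1.5, 0.6]
gripper_width: 0.0856
```

Request:
{"api": "step_arm", "payload": {"increments": "-35 30 6 0 100;-35 28 6 0 100;0 0 0 0 100;0 0 0 0 100"}}

```text
t: 3.7
tool_pos: [0.4384, -0.1929, 0.15]
orientation: [-0.0, -0.168, 0.986, -0.0]
ft_force: [-0.8, 0.1, -0.7]
gripper_width: 0.0854
```

```bash
python3 go.py 443.2 -191.6 100
python3 - <<'E'
from h import *
s=get_state()
for n in("scene","top"):
    im=get_image(n); v=im["color"][:,:,::-1].copy()
    for X in ([*s["tool_pos"]],):
        u=proj(im,np.array([X]))[0]; print(n,u)
        cv2.circle(v,tuple(int(round(a)) for a in u),2,(0,0,255),-1)
    x,y=int(u[0]),int(u[1]); v=v[max(0,y-100):y+100,max(0,x-130):x+130]
    cv2.imwrite(f"pics/{n}1.png",cv2.resize(v,None,fx=3,fy=3)[:600,:800])
E
```

```text
t 3.7 tcp [ 438.4 -192.9  150. ] yawY 109.3 zaxis [-0. -0. -1.] w 85.4 F [-0.8  0.1 -0.7] j [-0.07  0.19 -0.43  0.   -0.95 -1.16]
tool shift mm [-5.  -0.3 50. ]
scene [221.0497412  198.39015802]
top [427.31970505 287.24516706]
```

View pics/scene1.png

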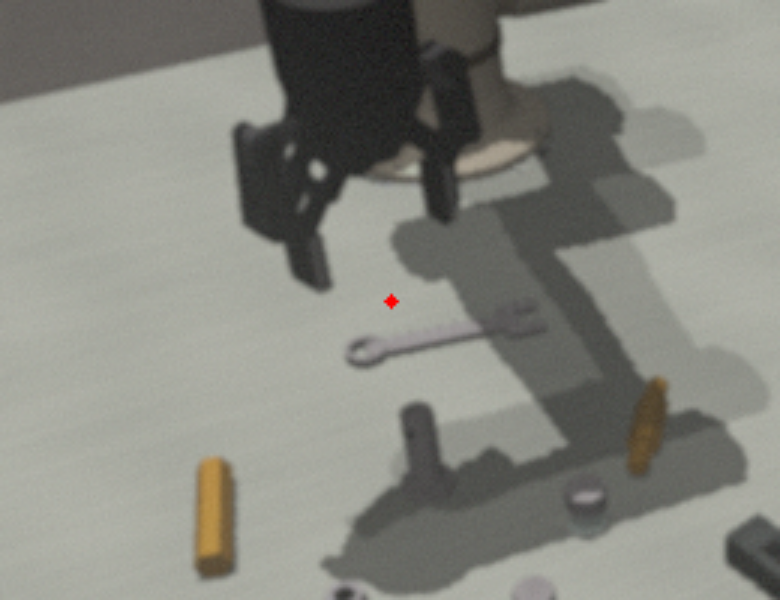

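View pics/top1.png

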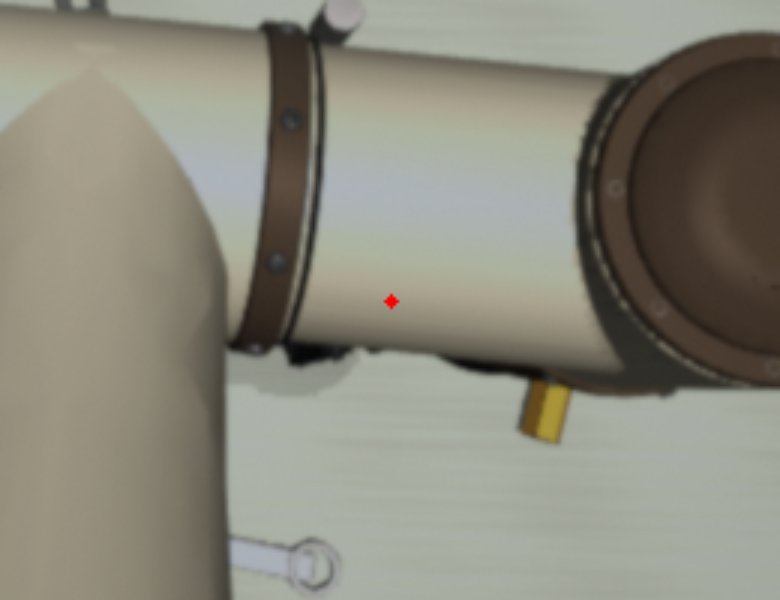

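Run:
```python
from h import *
im=get_image("scene")
x=np.array([-.944,-.330,0]);y=np.array([-.330,.944,0]);t=np.array([.4384,-.1929,.150])
v=im["color"][:,:,::-1].copy()[98:298,91:351]; v=cv2.resize(v,None,fx=5,fy=5,interpolation=cv2.INTER_CUBIC)
for s in(-1,1):
  P=[t+[0,0,.013]+y*s*w+x*a for w in(.0427,.057) for a in(-.011,.011)]
  u=proj(im,np.array(P)); z=(u-[91,98]+.5)*5; print(s,np.round(z))
  for q in z: cv2.circle(v,tuple(int(a) for a in q),2,(0,0,255),-1)
cv2.imwrite("pics/s1b.png",v[150:550,300:900])
```

```text
-1 [[570. 542.]
 [530. 517.]
 [536. 562.]
 [496. 536.]]
1 [[760. 434.]
 [719. 412.]
 [789. 418.]
 [749. 396.]]
```

View pics/s1b.png

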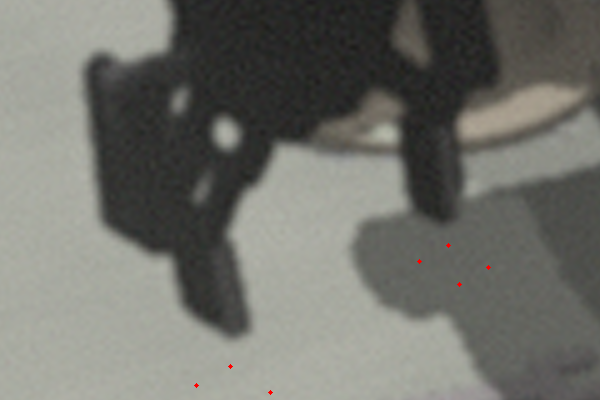

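Request:
{"api": "step_arm", "payload": {"increments": "-5 0 0 0 0;0 0 0 0 0;0 0 0 0 0;0 0 0 0 0;0 0 0 0 0;0 0 0 0 0;0 0 0 0 0;0 0 0 0 0"}}

```text
t: 4.85
tool_pos: [0.4431, -0.1913, 0.1499]
orientation: [-0.0, -0.168, 0.986, 0.0]
ft_force: [-0.1, -1.1, 0.7]
gripper_width: 0.0004
```

```bash
cat > tip.py <<'E'
from h import *
from go import info
import sys
info()
s=get_state(); im=get_image("scene"); t=s["tool_pos"]
u=proj(im,t[None])[0]; x0,y0=int(u[0])-60,int(u[1])-50
v=cv2.resize(im["color"][:,:,::-1][y0:y0+80,x0:x0+120],None,fx=6,fy=6,interpolation=cv2.INTER_CUBIC)
for k in (0,.0187):
  u=proj(im,(t+[0,0,k])[None])[0]; cv2.circle(v,tuple(int(a) for a in (u-[x0,y0]+.5)*6),3,(0,0,255) if k==0 else (0,255,0),-1)
cv2.imwrite(sys.argv[1],v)
E
python3 tip.py pics/tip1.png
```

```text
t 4.85 tcp [ 443.1 -191.3  149.9] yawY 109.3 zaxis [-0.  0. -1.] w 0.4 F [-0.1 -1.1  0.7] j [-0.07  0.2  -0.42 -0.   -0.95 -1.16]
```

View pics/tip1.png

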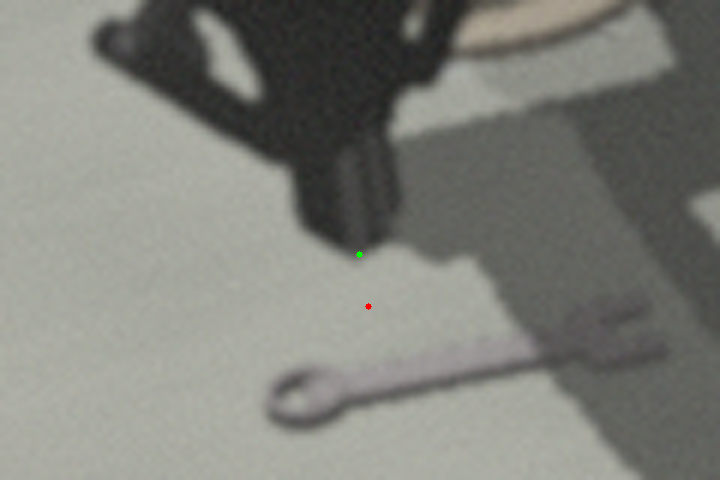

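Request:
{"api": "step_arm", "payload": {"increments": "30 10 20 0 0;30 11 30 0 0;0 0 30 0 0;0 0 30 0 0;0 0 0 0 0;0 0 0 0 0;0 0 0 0 0"}}

```text
t: 5.78
tool_pos: [0.3807, -0.1914, 0.0411]
orientation: [0.001, -0.168, 0.986, -0.0]
ft_force: [-0.0, -0.1, 0.3]
gripper_width: -0.0
```

```bash
python3 tip.py pics/tip2.png
```

```text
t 5.78 tcp [ 380.7 -191.4   41.1] yawY 109.3 zaxis [ 0.003 -0.    -1.   ] w -0.0 F [-0.  -0.1  0.3] j [-0.08  0.27 -0.69  0.   -0.61 -1.15]
```

View pics/tip2.png

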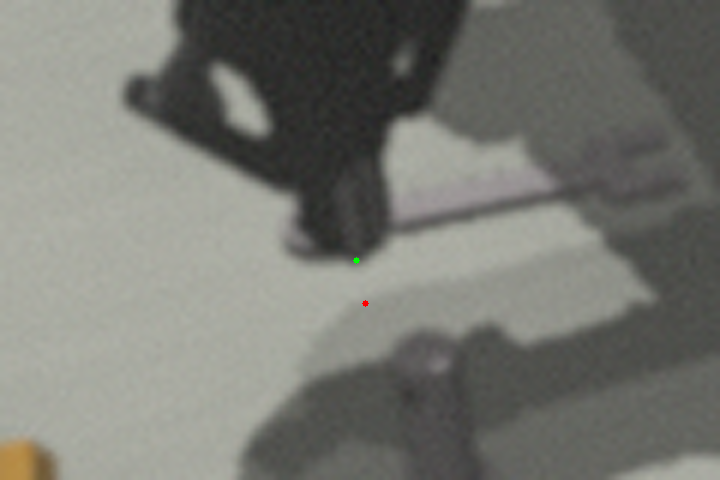

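Request:
{"api": "step_arm", "payload": {"increments": "0 0 15 0 0;0 0 10 0 0;0 0 4 0 0;0 0 0 0 0;0 0 2 0 0;0 0 0 0 0;0 0 2 0 0;0 0 0 0 0"}}

```text
t: 6.82
tool_pos: [0.3795, -0.1913, 0.0068]
orientation: [-0.0, -0.168, 0.986, 0.0]
ft_force: [-0.2, 0.1, 0.7]
gripper_width: 0.0001
```

```bash
python3 tip.py pics/tip3.png
```

```text
t 6.83 tcp [ 379.5 -191.3    6.8] yawY 109.3 zaxis [-0.  0. -1.] w 0.1 F [-0.2  0.1  0.7] j [-0.08  0.34 -0.72 -0.   -0.51 -1.15]
```

View pics/tip3.png

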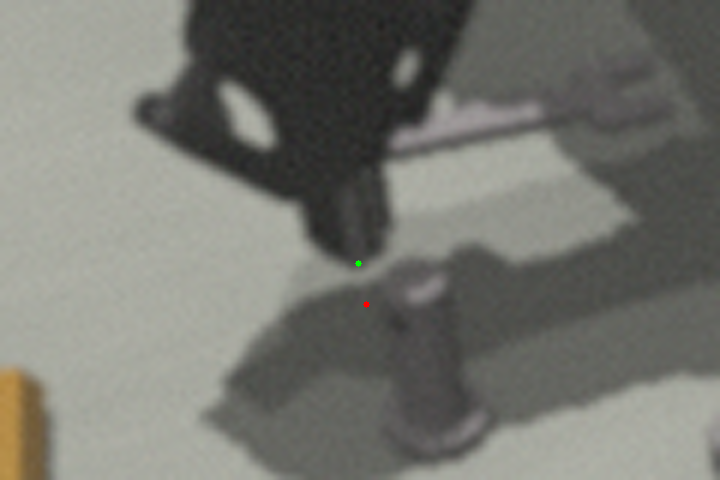

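Request:
{"api": "step_arm", "payload": {"increments": "0 0 2 0 0;0 0 0 0 0;0 0 2 0 0;0 0 0 0 0;0 0 1.5 0 0;0 0 0 0 0"}}

```text
t: 7.62
tool_pos: [0.3795, -0.1913, 0.0013]
orientation: [-0.0, -0.168, 0.986, 0.0]
ft_force: [0.1, 0.2, -0.8]
gripper_width: -0.0
```

Request:
{"api": "step_arm", "payload": {"increments": "0 0 1 0 0;0 0 0 0 0;0 0 1 0 0;0 0 0 0 0"}}

```text
t: 8.12
tool_pos: [0.3795, -0.1913, -0.0007]
orientation: [-0.0, -0.168, 0.986, 0.0]
ft_force: [0.4, 1.1, -0.5]
gripper_width: -0.0001
```

Request:
{"api": "step_arm", "payload": {"increments": "0 0 1 0 0;0 0 0 0 0;0 0 1 0 0;0 0 0 0 0"}}

```text
t: 8.62
tool_pos: [0.3795, -0.1913, -0.0027]
orientation: [-0.0, -0.168, 0.986, 0.0]
ft_force: [0.2, -0.2, 0.3]
gripper_width: -0.0001
```

Request:
{"api": "step_arm", "payload": {"increments": "0 0 2 0 0;0 0 0 0 0;0 0 2 0 0;0 0 0 0 0"}}

```text
t: 9.12
tool_pos: [0.3794, -0.1913, -0.0068]
orientation: [-0.0, -0.168, 0.986, 0.0]
ft_force: [0.1, 1.2, 0.2]
gripper_width: -0.0001
```

Request:
{"api": "step_arm", "payload": {"increments": "0 0 1.5 0 0;0 0 0 0 0;0 0 1.5 0 0;0 0 0 0 0"}}

```text
t: 9.62
tool_pos: [0.3795, -0.1913, -0.0097]
orientation: [-0.0, -0.168, 0.986, 0.0]
ft_force: [0.3, -0.3, 1.4]
gripper_width: 0.0
```

Request:
{"api": "step_arm", "payload": {"increments": "0 0 1.5 0 0;0 0 0 0 0;0 0 1.5 0 0;0 0 0 0 0"}}

```text
t: 10.12
tool_pos: [0.3795, -0.1913, -0.0127]
orientation: [-0.0, -0.168, 0.986, 0.0]
ft_force: [0.5, -0.8, 0.1]
gripper_width: -0.0004
```

Request:
{"api": "step_arm", "payload": {"increments": "0 0 1.5 0 0;0 0 0 0 0;0 0 1.5 0 0;0 0 0 0 0"}}

```text
t: 10.62
tool_pos: [0.3795, -0.1913, -0.0157]
orientation: [-0.0, -0.168, 0.986, 0.0]
ft_force: [0.6, -0.8, -0.8]
gripper_width: -0.0002
```

```bash
python3 tip.py pics/tip4.png
```

```text
t 10.62 tcp [ 379.5 -191.3  -15.7] yawY 109.3 zaxis [-0.  0. -1.] w -0.2 F [ 0.6 -0.8 -0.8] j [-0.08  0.39 -0.74 -0.   -0.45 -1.15]
```

View pics/tip4.png

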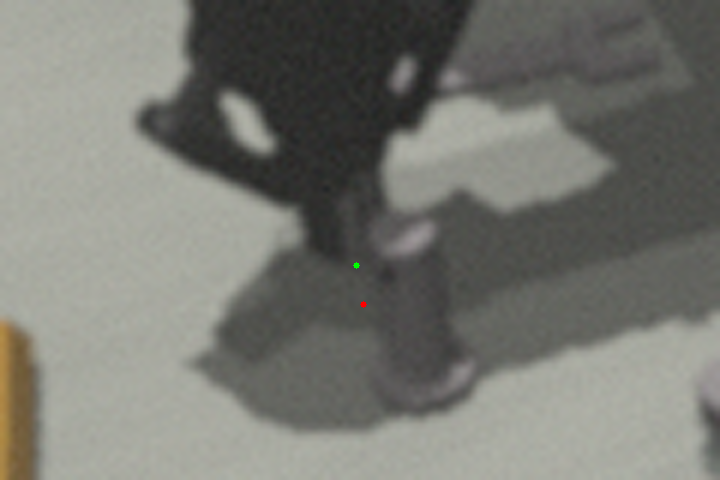

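Request:
{"api": "step_arm", "payload": {"increments": "0 0 1 0 0;0 0 0 0 0;0 0 1 0 0;0 0 0 0 0"}}

```text
t: 11.18
tool_pos: [0.3795, -0.1913, -0.0177]
orientation: [-0.0, -0.168, 0.986, 0.0]
ft_force: [0.7, 0.1, 0.5]
gripper_width: -0.0001
```

Request:
{"api": "step_arm", "payload": {"increments": "0 0 1 0 0;0 0 0 0 0;0 0 1 0 0;0 0 0 0 0"}}

```text
t: 11.68
tool_pos: [0.3795, -0.1913, -0.0196]
orientation: [-0.0, -0.168, 0.986, 0.0]
ft_force: [0.2, 0.1, 1.1]
gripper_width: 0.0
```

Request:
{"api": "step_arm", "payload": {"increments": "0 0 1 0 0;0 0 0 0 0;0 0 0 0 0"}}

```text
t: 12.05
tool_pos: [0.3796, -0.1913, -0.0206]
orientation: [-0.0, -0.168, 0.986, 0.0]
ft_force: [0.1, 0.0, 0.3]
gripper_width: -0.0001
```

Request:
{"api": "step_arm", "payload": {"increments": "0 0 1 0 0;0 0 0 0 0;0 0 0 0 0"}}

```text
t: 12.42
tool_pos: [0.3797, -0.1913, -0.0213]
orientation: [0.0, -0.168, 0.986, -0.0]
ft_force: [-0.5, 0.7, 4.6]
gripper_width: 0.0
```

Request:
{"api": "step_arm", "payload": {"increments": "0 0 1 0 0;0 0 0 0 0;0 0 0 0 0"}}

```text
t: 12.8
tool_pos: [0.3797, -0.1913, -0.0214]
orientation: [0.0, -0.168, 0.986, -0.0]
ft_force: [-3.8, 2.9, 16.3]
gripper_width: 0.0002
```

Request:
{"api": "step_arm", "payload": {"increments": "0 0 -20 0 0;0 0 -40 0 100;0 0 -45 0 100;-30 -11 0 0 100;-32 -11 0 0 100;0 0 0 0 100;0 0 0 0 100;0 0 0 0 100"}}

```text
t: 13.8
tool_pos: [0.4442, -0.1915, 0.0821]
orientation: [-0.001, -0.167, 0.986, 0.0]
ft_force: [-0.4, -0.3, -0.4]
gripper_width: 0.0858
```

```bash
cat > sc.py <<'E'
from h import *
from go import info
import sys
# sc.py out camera u v halfw zoom
info()
o,cam,u,v,hw,z=sys.argv[1],sys.argv[2],*[int(a) for a in sys.argv[3:7]]
im=get_image(cam); hh=int(hw*.75)
cv2.imwrite(o,cv2.resize(im["color"][:,:,::-1][max(0,v-hh):v+hh,max(0,u-hw):u+hw],None,fx=z,fy=z,interpolation=cv2.INTER_CUBIC))
E
python3 sc.py pics/a2.png scene 230 220 65 6
```

```text
t 13.8 tcp [ 444.2 -191.5   82.1] yawY 109.3 zaxis [-0.001  0.    -1.   ] w 85.8 F [-0.4 -0.3 -0.4] j [-0.07  0.29 -0.5  -0.   -0.78 -1.16]
```

View pics/a2.png

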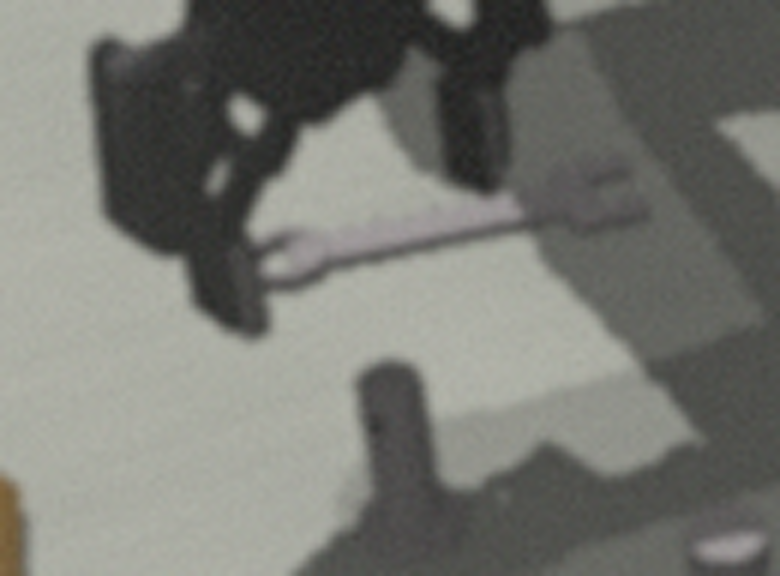

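Request:
{"api": "step_arm", "payload": {"increments": "-1 0 20 0 100;0 0 20 0 100;0 0 15 0 100;0 0 0 0 100;0 0 0 0 100"}}

```text
t: 14.48
tool_pos: [0.4466, -0.1914, 0.028]
orientation: [0.0, -0.168, 0.986, -0.0]
ft_force: [1.0, 0.1, 0.6]
gripper_width: 0.0854
```

```bash
python3 sc.py pics/a3.png scene 230 220 65 6
```

```text
t 14.47 tcp [ 446.6 -191.4   28. ] yawY 109.3 zaxis [ 0.001 -0.    -1.   ] w 85.4 F [1.  0.1 0.6] j [-0.07  0.38 -0.56  0.   -0.64 -1.16]
```

View pics/a3.png

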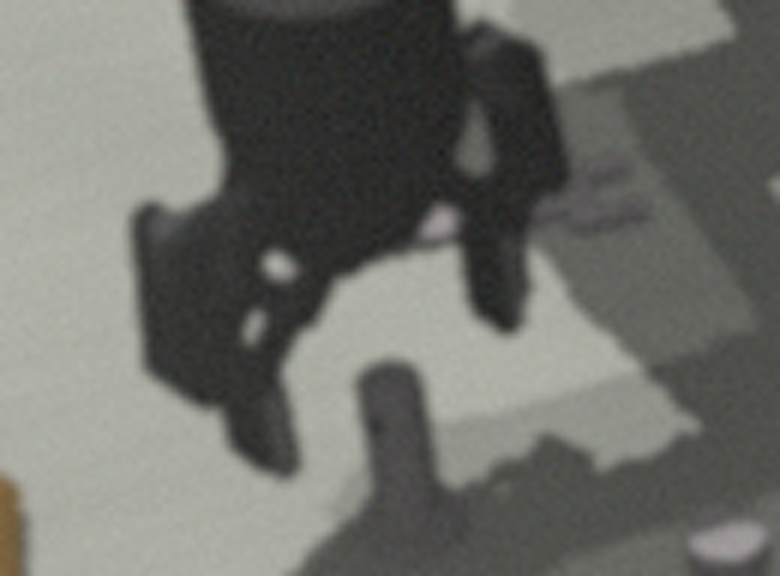

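Request:
{"api": "step_arm", "payload": {"increments": "0 2 12 0 100;0 0 11 0 100;0 0 0 0 100;0 0 0 0 60;0 0 0 0 40;0 0 0 0 32;0 0 0 0 28"}}

```text
t: 15.4
tool_pos: [0.4457, -0.1894, 0.0046]
orientation: [0.0, -0.168, 0.986, -0.0]
ft_force: [0.0, 0.4, 0.1]
gripper_width: 0.0238
```

```bash
python3 sc.py pics/a4.png scene 230 230 65 6
```

```text
t 15.4 tcp [ 445.7 -189.4    4.6] yawY 109.3 zaxis [ 0. -0. -1.] w 23.8 F [0.  0.4 0.1] j [-0.07  0.41 -0.58 -0.   -0.57 -1.17]
```

View pics/a4.png

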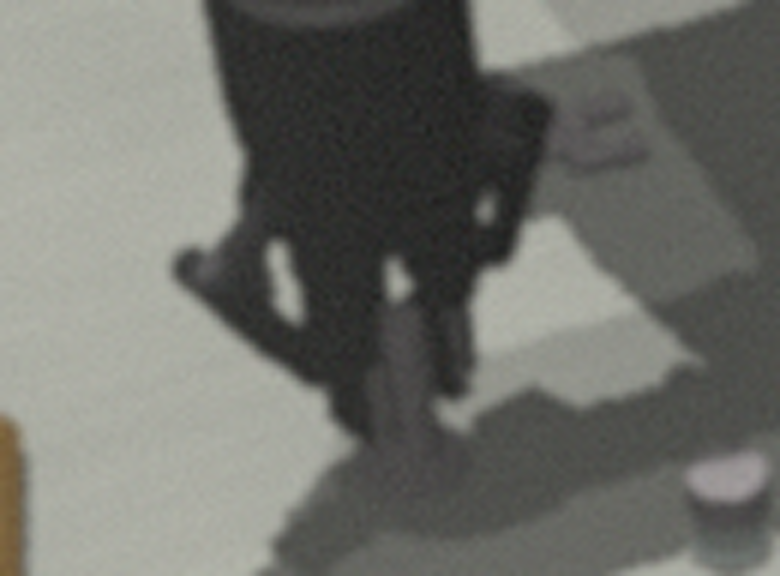

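Request:
{"api": "step_arm", "payload": {"increments": "0 0 0 0 10;0 0 0 0 10;0 0 0 0 10;0 0 0 0 10;0 0 -10 0 10;0 0 -20 0 10;0 0 -20 0 10;0 0 0 0 10", "newtons": 70}}

```text
t: 16.45
tool_pos: [0.4465, -0.1893, 0.0556]
orientation: [0.002, -0.168, 0.986, -0.0]
ft_force: [1.1, -1.0, -2.8]
gripper_width: 0.0204
```

```bash
python3 sc.py pics/a5.png scene 230 220 65 6; python3 go.py 584.8 174 120
```

```text
t 16.45 tcp [ 446.5 -189.3   55.6] yawY 109.3 zaxis [ 0.003 -0.    -1.   ] w 20.4 F [ 1.1 -1.  -2.8] j [-0.07  0.33 -0.53 -0.   -0.7  -1.17]
t 16.5 tcp [ 445.5 -189.2   54.5] yawY 109.3 zaxis [ 0.001  0.    -1.   ] w 20.3 F [-0.2 -0.4 -1.5] j [-0.07  0.33 -0.54 -0.   -0.7  -1.17]
tool shift mm [-251.4  296.8  -65.2]
```

View pics/a5.png

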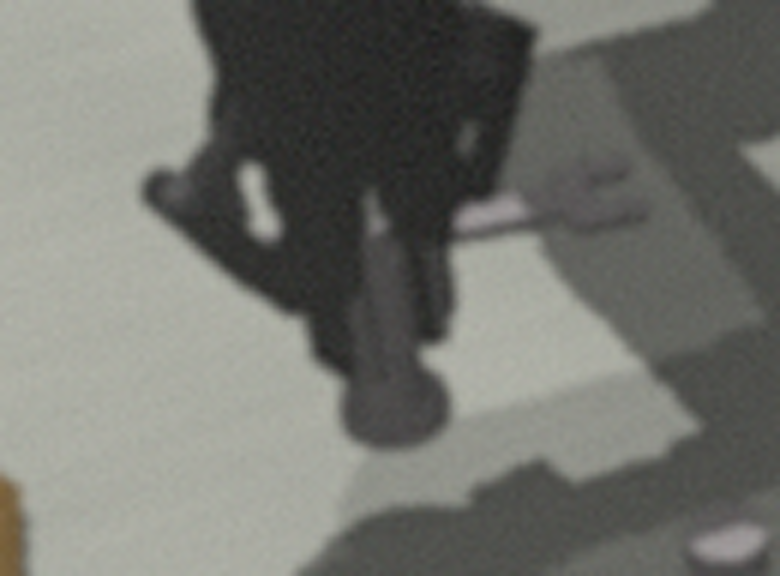

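Request:
{"api": "step_arm", "payload": {"increments": "0 0 -30 0 10;-10 12 -20 0 10;-30 35 -10 0 10;-35 42 0 0 10;-35 42 0 0 10;-35 42 0 0 10;-35 42 0 0 10;-35 42 0 0 10"}}

```text
t: 17.5
tool_pos: [0.563, 0.1258, 0.1127]
orientation: [-0.002, -0.168, 0.986, -0.0]
ft_force: [1.7, -0.0, -1.1]
gripper_width: 0.0204
```

Request:
{"api": "step_arm", "payload": {"increments": "-27 32 0 0 10;-10 10 0 0 10;0 0 0 0 10;0 0 0 0 10;0 0 0 0 10"}}

```text
t: 18.12
tool_pos: [0.5842, 0.1748, 0.1144]
orientation: [-0.0, -0.167, 0.986, -0.0]
ft_force: [0.2, -0.2, -1.2]
gripper_width: 0.0203
```

```bash
python3 go.py 584.5 176.4 30;python3 sc.py pics/a6.png scene 430 205 65 6
```

```text
t 18.12 tcp [584.2 174.8 114.4] yawY 109.2 zaxis [-0.001 -0.    -1.   ] w 20.3 F [ 0.2 -0.2 -1.2] j [ 0.56  0.44 -0.16 -0.   -0.97 -1.79]
tool shift mm [-0.8  1.4 84.4]
t 18.12 tcp [584.2 174.8 114.4] yawY 109.2 zaxis [-0.001 -0.    -1.   ] w 20.3 F [ 0.2 -0.2 -1.2] j [ 0.56  0.44 -0.16 -0.   -0.97 -1.79]
```

View pics/a6.png

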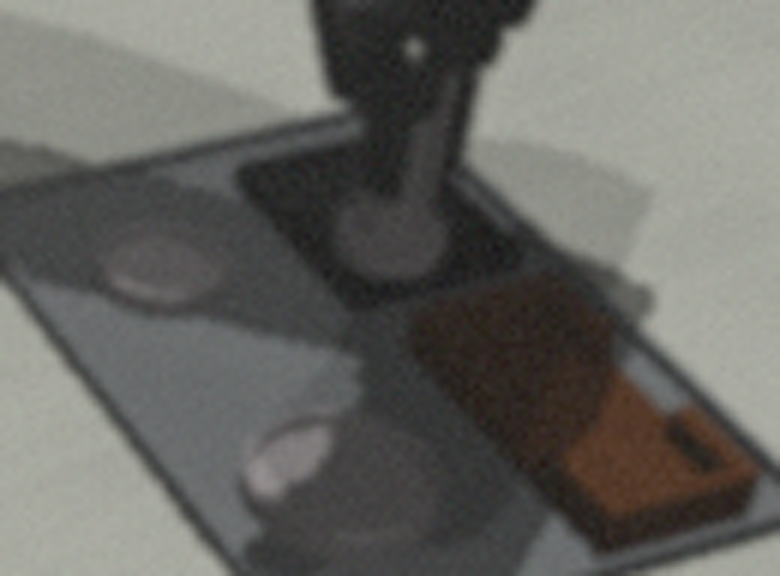

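Request:
{"api": "step_arm", "payload": {"increments": "-1 1.5 20 0 10;0 0 20 0 10;0 0 15 0 10;0 0 0 0 10;0 0 0 0 10;0 0 0 0 10"}}

```text
t: 18.92
tool_pos: [0.5857, 0.1782, 0.0604]
orientation: [0.001, -0.168, 0.986, 0.0]
ft_force: [-0.4, 0.1, -1.2]
gripper_width: 0.0205
```

```bash
python3 go.py 584.5 176.4 30;python3 sc.py pics/a7.png scene 420 215 50 8; python3 sc.py pics/a7t.png top 210 210 65 6
```

```text
t 18.93 tcp [585.7 178.2  60.4] yawY 109.3 zaxis [ 0.002  0.001 -1.   ] w 20.5 F [-0.4  0.1 -1.2] j [ 0.56  0.5  -0.21  0.   -0.85 -1.79]
tool shift mm [ 1.8 -1.3 30.4]
t 18.93 tcp [585.7 178.2  60.4] yawY 109.3 zaxis [ 0.002  0.001 -1.   ] w 20.5 F [-0.4  0.1 -1.2] j [ 0.56  0.5  -0.21  0.   -0.85 -1.79]
t 18.98 tcp [585.6 178.1  60.3] yawY 109.3 zaxis [ 0.001  0.001 -1.   ] w 20.2 F [ 0.2 -0.2 -1.9] j [ 0.56  0.5  -0.21  0.   -0.85 -1.79]
```

View pics/a7.png

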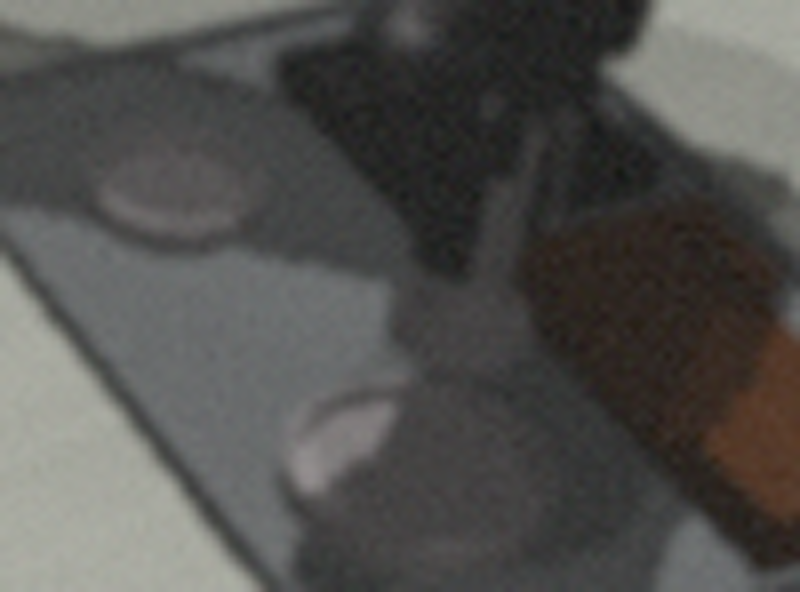

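View pics/a7t.png

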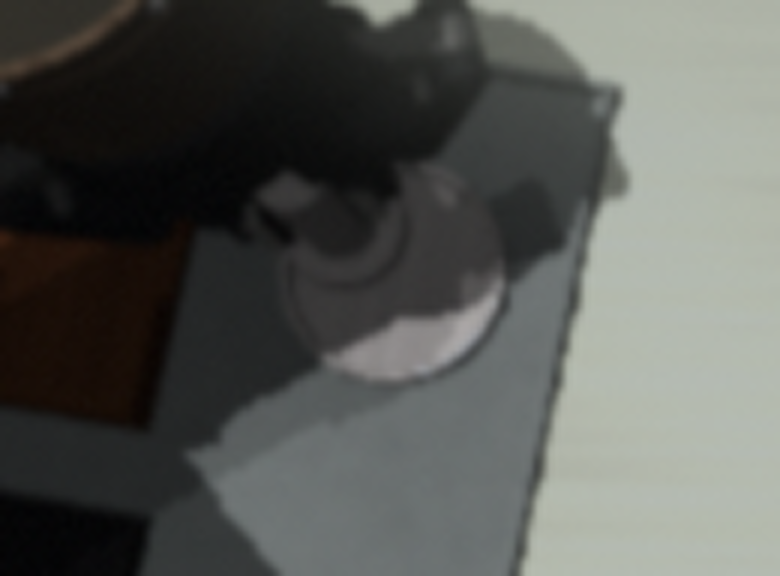

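```bash
cat > ov.py <<'E'
from h import *
import sys
from scipy.spatial.transform import Rotation as Ro
s=get_state(); t=s["tool_pos"]; q=s["orientation"]; Rt=Ro.from_quat([*q[1:],q[0]]).as_matrix()
ts=[float(a) for a in sys.argv[2].split(",")]; ox=float(sys.argv[3])/1000
rows=[]
for cam,u,v,hw,off in (("scene",420,215,50,np.array([-.006,-.0015,0])),("top",210,205,50,np.array([0,-.003,0]))):
    im=get_image(cam); hh=int(hw*.75)
    w=cv2.resize(im["color"][:,:,::-1][v-hh:v+hh,u-hw:u+hw],None,fx=4,fy=4,interpolation=cv2.INTER_CUBIC)
    w=cv2.convertScaleAbs(w,alpha=1.6,beta=10)
    for th,col in zip(ts,((0,0,255),(0,255,0),(255,128,0))):
        g=t+np.array([0,0,.0400]); r=Rt@Ro.from_euler('y',th,degrees=True).as_matrix()
        for z,rad in ((.033,.011),(-.025,.011),(-.025,.018),(-.033,.018)):
            c=cyl(rad,z-.0117,z-.0117)[:32]; c=c*[1,1,-1]  # tool z down; grip pt 11.7 above mid
            c[:,0]+=ox
            P=(r@c.T).T+g+off
            cv2.polylines(w,[np.round((proj(im,P)-[u-hw,v-hh]+.5)*4).astype(int)],True,col,1)
    rows.append(w)
cv2.imwrite(sys.argv[1],np.hstack(rows))
E
python3 ov.py pics/ov1.png 0,12,24 0
```

```text
(no output)
```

View pics/ov1.png

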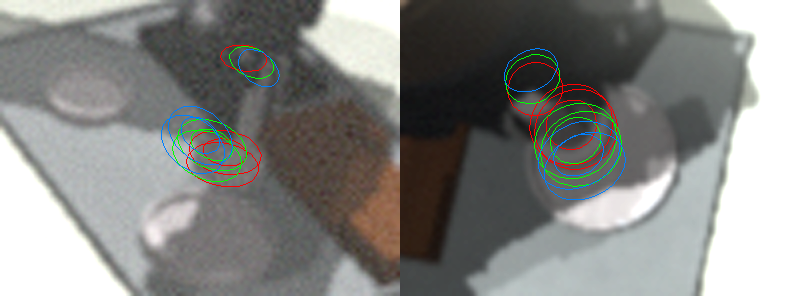

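Run:
```python
from h import *
for cam,u,v,hw in (("scene",420,200,40),("top",205,200,40)):
    im=get_image(cam); hh=int(hw*.75); print(cam, -im["R"].T@im["t"])
    w=cv2.resize(im["color"][:,:,::-1][v-hh:v+hh,u-hw:u+hw],None,fx=10,fy=10,interpolation=cv2.INTER_CUBIC)
    g=(np.clip(w/160.,0,1)**.6*255).astype(np.uint8); cv2.imwrite(f"pics/en_{cam}.png",g)
```

```text
scene [ 1.09075599 -0.36511822  0.62733226]
top [ 0.39466241 -0.0329463   0.8341971 ]
```

View pics/en_scene.png

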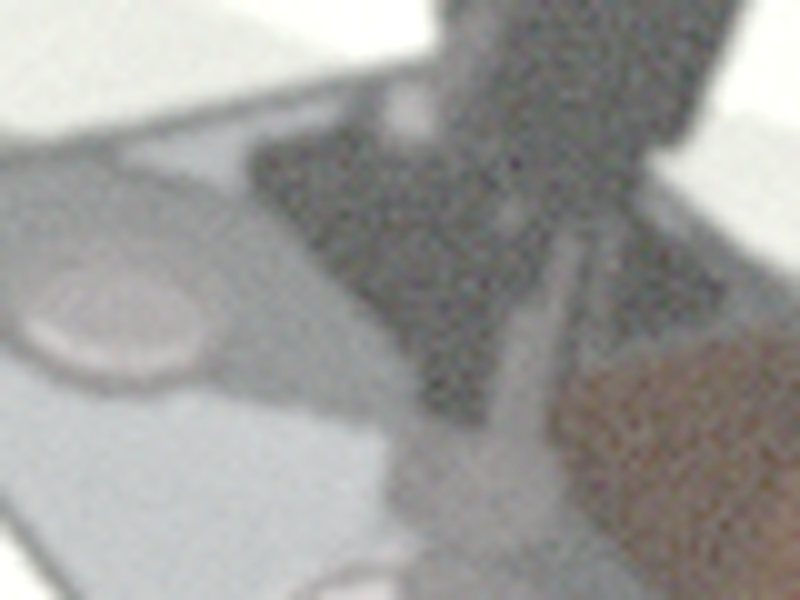

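View pics/en_top.png

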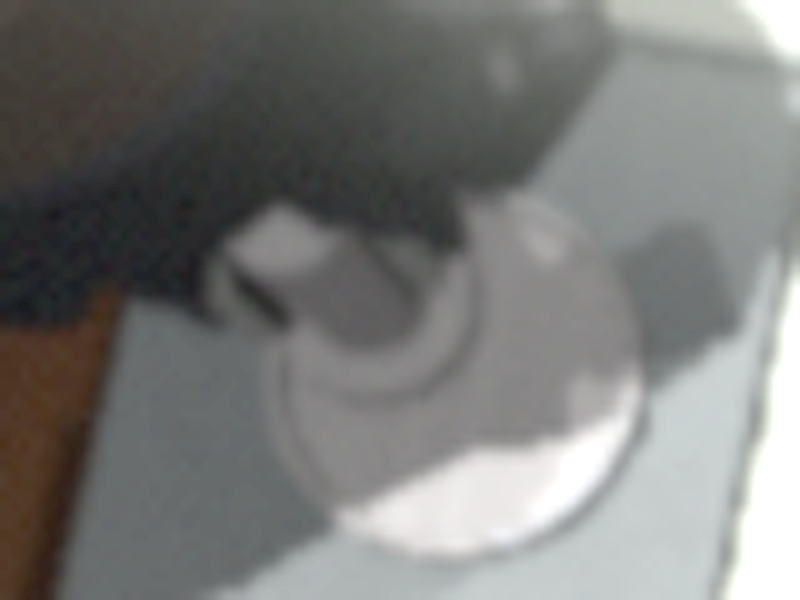

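Run:
```python
from h import *
a=get_image("top");b=get_image("scene")
for z in (.02,.03,.04,.05,.06,.07):
    print(z,np.round(1000*(back(a,(202,199),z)+[0,.003]),1),np.round(1000*(back(b,(427.5,219),z)+[.006,.0015]),1))
u=proj(a,np.array([[.585,.1735,.007]])),proj(b,np.array([[.579,.175,.007]]));print(u)
```

```text
0.02 [595.4 190.2] [557.9 215.2]
0.03 [592.9 187.5] [566.7 205.7]
0.04 [590.5 184.8] [575.6 196.2]
0.05 [588.  182.1] [584.5 186.6]
0.06 [585.5 179.4] [593.4 177.1]
0.07 [583.1 176.7] [602.2 167.6]
(array([[210.7668672 , 206.39873209]]), array([[420.64758561, 236.54567531]]))
```

Request:
{"api": "step_arm", "payload": {"increments": "2 -2 10 0 10;0 0 15 0 10;0 0 12 0 10;0 0 6 0 10;0 0 0 0 10;0 0 2 0 10;0 0 0 0 10", "newtons": 35}}

```text
t: 20.2
tool_pos: [0.5841, 0.1755, 0.0147]
orientation: [0.0, -0.168, 0.986, 0.0]
ft_force: [-1.2, 0.6, -0.9]
gripper_width: 0.0201
```

```bash
python3 go.py 584.5 176.4 11.6;python3 sc.py pics/a8.png scene 425 225 50 8
```

```text
t 20.2 tcp [584.1 175.5  14.7] yawY 109.3 zaxis [ 0.  0. -1.] w 20.1 F [-1.2  0.6 -0.9] j [ 0.56  0.56 -0.26  0.   -0.76 -1.79]
tool shift mm [-0.7  0.7  3.1]
t 20.2 tcp [584.1 175.5  14.7] yawY 109.3 zaxis [ 0.  0. -1.] w 20.1 F [-1.2  0.6 -0.9] j [ 0.56  0.56 -0.26  0.   -0.76 -1.79]
```

View pics/a8.png

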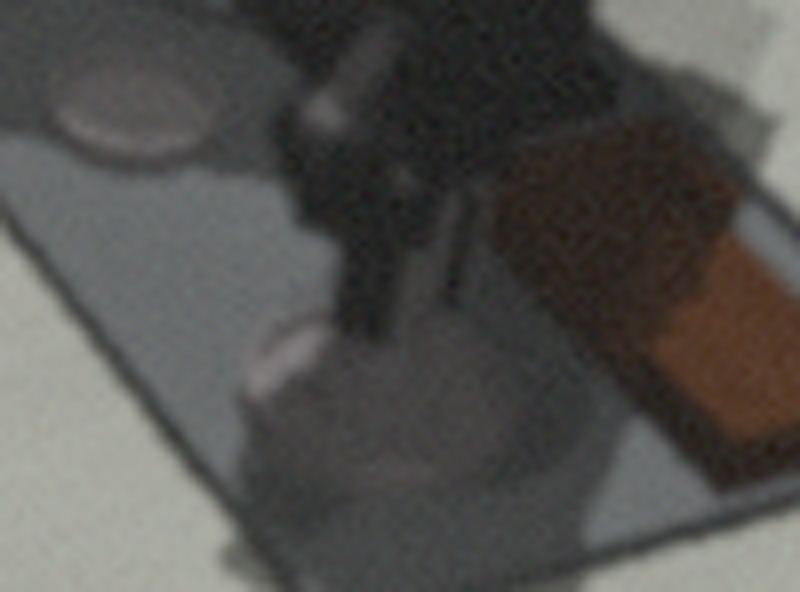

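Now 1 mm at a time, checking the force.

Request:
{"api": "step_arm", "payload": {"increments": "0 0 1 0 10;0 0 0 0 10;0 0 1 0 10;0 0 0 0 10"}}

```text
t: 20.75
tool_pos: [0.5838, 0.1753, 0.0123]
orientation: [-0.0, -0.168, 0.986, -0.0]
ft_force: [-0.1, -0.2, -1.3]
gripper_width: 0.0204
```

Request:
{"api": "step_arm", "payload": {"increments": "0 0 1 0 10;0 0 0 0 10;0 0 0.5 0 10;0 0 0 0 10"}}

```text
t: 21.25
tool_pos: [0.5841, 0.1754, 0.0117]
orientation: [0.0, -0.168, 0.986, -0.0]
ft_force: [-2.0, -0.8, 5.0]
gripper_width: 0.0203
```

Request:
{"api": "step_arm", "payload": {"increments": "0 0 0.5 0 10;0 0 0 0 10;0 0 0 0 30;0 0 0 0 50;0 0 0 0 100;0 0 0 0 100", "newtons": 20}}

```text
t: 22.0
tool_pos: [0.5839, 0.1753, 0.0102]
orientation: [-0.0, -0.168, 0.986, -0.0]
ft_force: [-1.0, 0.2, 0.2]
gripper_width: 0.0769
```

Request:
{"api": "step_arm", "payload": {"increments": "0 0 -20 0 100;0 0 -35 0 100;0 0 -35 0 100;0 0 0 0 100"}}

```text
t: 22.5
tool_pos: [0.586, 0.1763, 0.1038]
orientation: [0.003, -0.168, 0.986, 0.001]
ft_force: [-0.5, 0.2, -0.6]
gripper_width: 0.0853
```

```bash
python3 go.py 567.5 -345.5 110;python3 sc.py pics/a9.png scene 425 225 50 8
```

```text
t 22.5 tcp [586.  176.3 103.8] yawY 109.3 zaxis [ 0.006  0.003 -1.   ] w 85.3 F [-0.5  0.2 -0.6] j [ 0.56  0.45 -0.17  0.   -0.94 -1.79]
tool shift mm [ 190.1 -486.3   -7.9]
t 22.5 tcp [586.  176.3 103.8] yawY 109.3 zaxis [ 0.006  0.003 -1.   ] w 85.3 F [-0.5  0.2 -0.6] j [ 0.56  0.45 -0.17  0.   -0.94 -1.79]
```

View pics/a9.png

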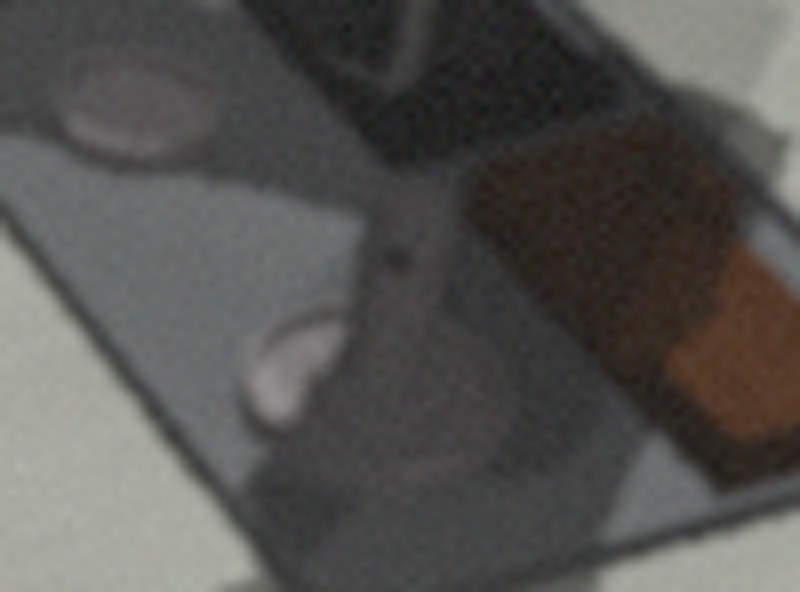

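Request:
{"api": "step_arm", "payload": {"increments": "10 -25 0 0 100;19 -49 0 0 100;19 -49 0 0 100;19 -49 0 0 100;19 -49 0 0 100;19 -49 0 0 100;19 -49 0 0 100;19 -49 0 0 100"}}

```text
t: 23.55
tool_pos: [0.5694, -0.2207, 0.0989]
orientation: [-0.001, -0.168, 0.986, 0.001]
ft_force: [1.2, -0.2, 0.0]
gripper_width: 0.0856
```

Request:
{"api": "step_arm", "payload": {"increments": "19 -49 0 0 100;19 -49 0 0 100;10 -24 0 0 100;0 0 0 0 100;0 0 0 0 100"}}

```text
t: 24.18
tool_pos: [0.5649, -0.3496, 0.0992]
orientation: [-0.001, -0.168, 0.986, 0.001]
ft_force: [0.5, 0.6, 0.1]
gripper_width: 0.0856
```

```bash
python3 go.py 567.5 -345.5 25
```

```text
t 24.18 tcp [ 564.9 -349.6   99.2] yawY 109.3 zaxis [-0.002  0.001 -1.   ] w 85.6 F [0.5 0.6 0.1] j [-0.31  0.54 -0.03 -0.   -1.   -0.92]
tool shift mm [-3.9  2.9 74.2]
```

Request:
{"api": "step_arm", "payload": {"increments": "-4 3 25 0 100;0 0 25 0 100;0 0 24 0 100;0 0 0 0 100;0 0 0 0 100"}}

```text
t: 24.8
tool_pos: [0.5692, -0.3457, 0.0274]
orientation: [0.0, -0.168, 0.986, -0.0]
ft_force: [1.1, 0.5, 0.5]
gripper_width: 0.0853
```

```bash
python3 go.py 567.5 -345.5 -4;python3 sc.py pics/b1.png scene 170 310 50 8
```

```text
t 24.8 tcp [ 569.2 -345.7   27.4] yawY 109.4 zaxis [ 0.001 -0.001 -1.   ] w 85.3 F [1.1 0.5 0.5] j [-0.3   0.62 -0.1   0.   -0.86 -0.93]
tool shift mm [ 1.6  0.7 31.4]
t 24.8 tcp [ 569.2 -345.7   27.4] yawY 109.4 zaxis [ 0.001 -0.001 -1.   ] w 85.3 F [1.1 0.5 0.5] j [-0.3   0.62 -0.1   0.   -0.86 -0.93]
```

View pics/b1.png

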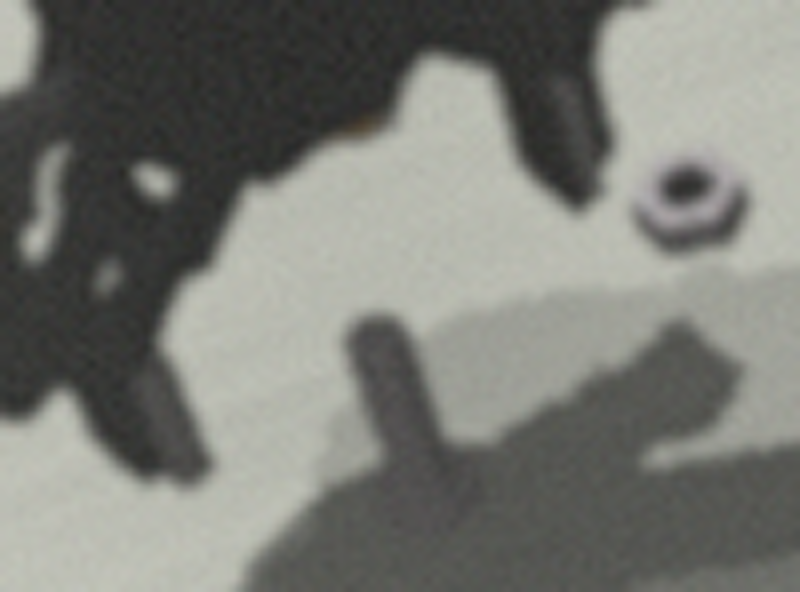

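Request:
{"api": "step_arm", "payload": {"increments": "1 1 10 0 100;0 0 12 0 100;0 0 9 0 100;0 0 0 0 60;0 0 0 0 35;0 0 0 0 25;0 0 0 0 20;0 0 0 0 20", "newtons": 35}}

```text
t: 25.85
tool_pos: [0.5672, -0.3456, -0.0043]
orientation: [0.0, -0.168, 0.986, -0.0]
ft_force: [0.4, 0.0, -1.2]
gripper_width: 0.0177
```

```bash
python3 go.py 567.5 -345.5 -4;python3 sc.py pics/b2.png scene 170 310 50 8
```

```text
t 25.85 tcp [ 567.2 -345.6   -4.3] yawY 109.3 zaxis [ 0. -0. -1.] w 17.7 F [ 0.4  0.  -1.2] j [-0.3   0.65 -0.12  0.   -0.8  -0.93]
tool shift mm [-0.3 -0.1 -0.3]
t 25.85 tcp [ 567.2 -345.6   -4.3] yawY 109.3 zaxis [ 0. -0. -1.] w 17.7 F [ 0.4  0.  -1.2] j [-0.3   0.65 -0.12  0.   -0.8  -0.93]
```

View pics/b2.png

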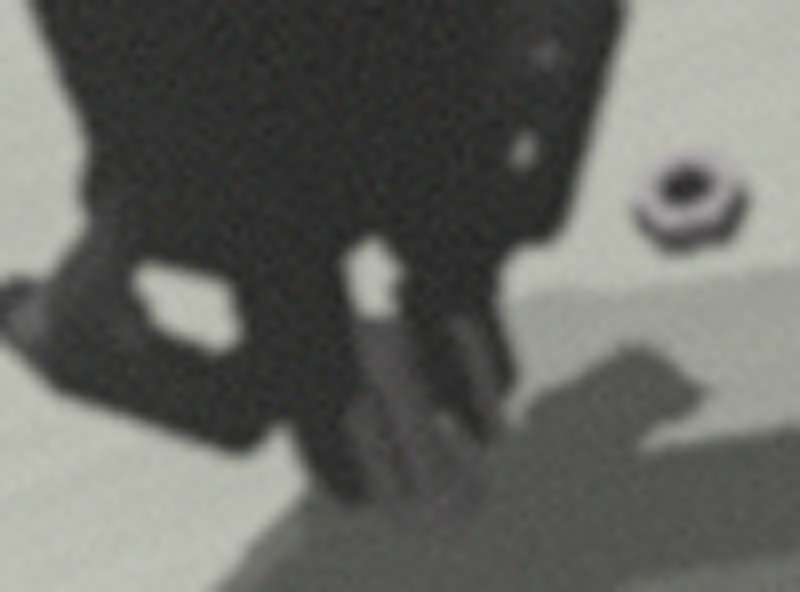

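Request:
{"api": "step_arm", "payload": {"increments": "0 0 0 0 0;0 0 0 0 0;0 0 0 0 0;0 0 -5 0 0;0 0 -20 0 0;0 0 -30 0 0;0 0 -25 0 0;0 0 0 0 0", "newtons": 45}}

```text
t: 26.9
tool_pos: [0.5685, -0.3461, 0.078]
orientation: [0.002, -0.168, 0.986, -0.001]
ft_force: [0.0, 0.1, -1.7]
gripper_width: 0.0116
```

```bash
python3 go.py 452 196.4 80;python3 sc.py pics/b3.png scene 160 290 50 8
```

```text
t 26.9 tcp [ 568.5 -346.1   78. ] yawY 109.3 zaxis [ 0.005 -0.002 -1.   ] w 11.6 F [ 0.   0.1 -1.7] j [-0.3   0.56 -0.05  0.   -0.95 -0.93]
tool shift mm [-69.4 550.5  -3.6]
t 26.9 tcp [ 568.5 -346.1   78. ] yawY 109.3 zaxis [ 0.005 -0.002 -1.   ] w 11.6 F [ 0.   0.1 -1.7] j [-0.3   0.56 -0.05  0.   -0.95 -0.93]
```

View pics/b3.png

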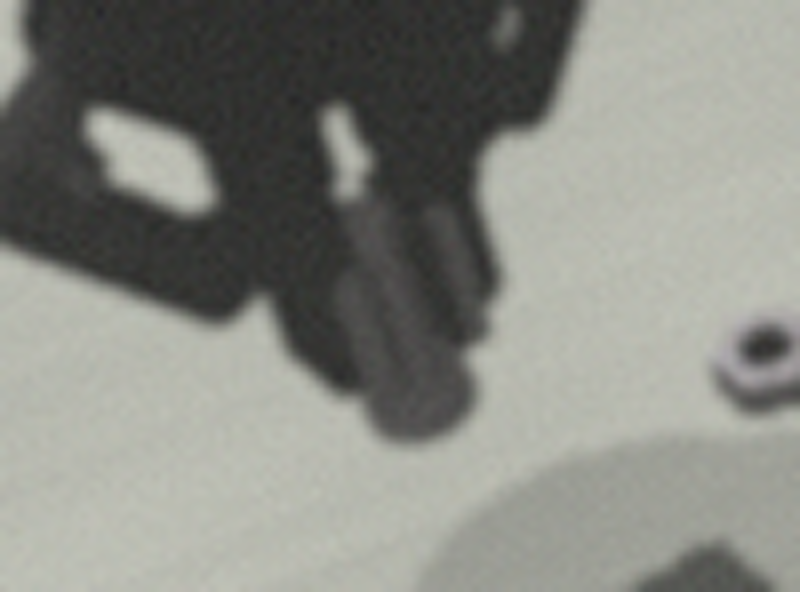

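Request:
{"api": "step_arm", "payload": {"increments": "-3 22 -10 0 0;-6 46 -5 0 0;-6 46 0 0 0;-6 46 0 0 0;-6 46 0 0 0;-6 46 0 0 0;-6 46 0 0 0;-6 46 0 0 0"}}

```text
t: 27.95
tool_pos: [0.4941, -0.0041, 0.0899]
orientation: [-0.001, -0.168, 0.986, -0.0]
ft_force: [0.1, -0.1, -0.1]
gripper_width: 0.0116
```

Request:
{"api": "step_arm", "payload": {"increments": "-6 46 0 0 0;-6 46 0 0 0;-6 46 0 0 0;-4 40 0 0 0;-2 22 0 0 0;0 0 0 0 0;0 0 0 0 0;0 0 0 0 0"}}

```text
t: 28.95
tool_pos: [0.4522, 0.1899, 0.0902]
orientation: [-0.0, -0.167, 0.986, -0.0]
ft_force: [-0.8, 0.4, -1.2]
gripper_width: 0.0118
```

```bash
python3 go.py 452 196.4 40
```

```text
t 28.95 tcp [452.2 189.9  90.2] yawY 109.2 zaxis [-0.001 -0.    -1.   ] w 11.8 F [-0.8  0.4 -1.2] j [ 0.73  0.29 -0.48 -0.   -0.8  -1.96]
tool shift mm [-2.   6.2 50.2]
```

Request:
{"api": "step_arm", "payload": {"increments": "-2 6 25 0 0;0 0 25 0 0;0 0 15 0 0;0 0 0 0 0;0 0 0 0 0", "newtons": 30}}

```text
t: 29.58
tool_pos: [0.4529, 0.197, 0.026]
orientation: [0.0, -0.167, 0.986, 0.0]
ft_force: [1.2, 0.2, -0.3]
gripper_width: 0.0116
```

```bash
python3 go.py 452 196.4 3; python3 sc.py pics/b4.png scene 395 190 50 8;  python3 sc.py pics/b4t.png top 195 270 50 8
```

```text
t 29.57 tcp [452.9 197.   26. ] yawY 109.3 zaxis [ 0.001  0.    -1.   ] w 11.6 F [ 1.2  0.2 -0.3] j [ 0.74  0.39 -0.54  0.   -0.64 -1.97]
tool shift mm [ 1.  -0.2 23. ]
t 29.57 tcp [452.9 197.   26. ] yawY 109.3 zaxis [ 0.001  0.    -1.   ] w 11.6 F [ 1.2  0.2 -0.3] j [ 0.74  0.39 -0.54  0.   -0.64 -1.97]
t 29.62 tcp [453.  197.2  26.2] yawY 109.3 zaxis [ 0.001  0.001 -1.   ] w 11.8 F [-0.  -0.2 -0.9] j [ 0.74  0.39 -0.54  0.   -0.64 -1.97]
```

View pics/b4.png

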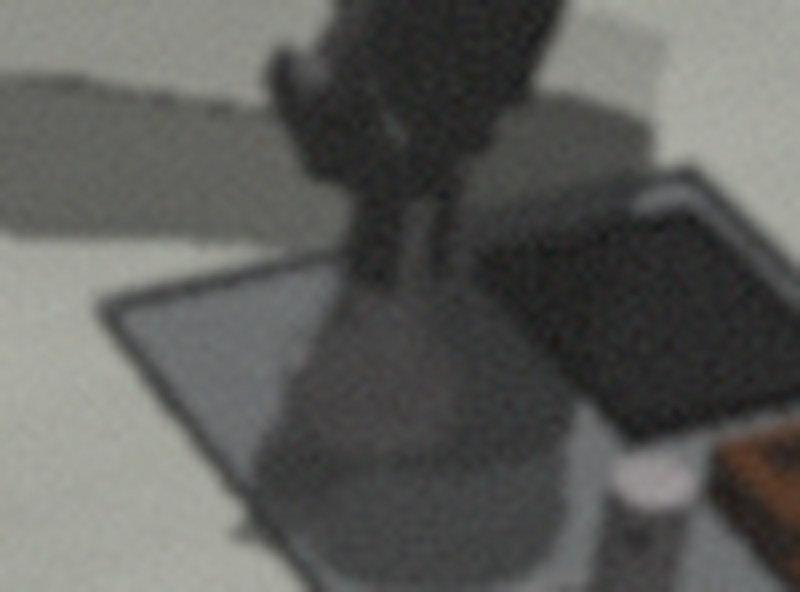

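View pics/b4t.png

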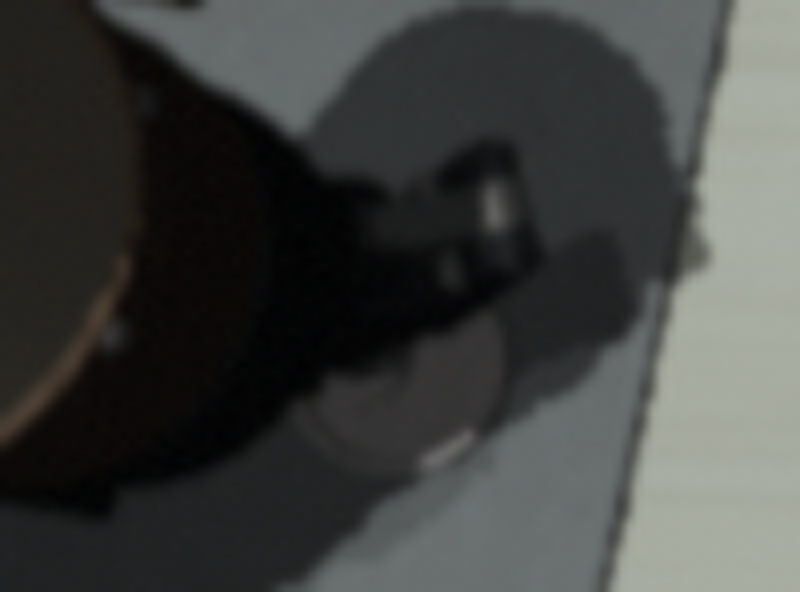

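Request:
{"api": "step_arm", "payload": {"increments": "1 0 12 0 0;0 0 7 0 0;0 0 0 0 0;0 0 1 0 0;0 0 0 0 0;0 0 1 0 0;0 0 0 0 0"}}

```text
t: 30.55
tool_pos: [0.4514, 0.1968, 0.0044]
orientation: [0.0, -0.168, 0.986, 0.0]
ft_force: [1.0, 0.3, -1.1]
gripper_width: 0.0121
```

Request:
{"api": "step_arm", "payload": {"increments": "0 0 1 0 0;0 0 0 0 0;0 0 0 0 0"}}

```text
t: 30.92
tool_pos: [0.4514, 0.1967, 0.0034]
orientation: [-0.0, -0.168, 0.986, -0.0]
ft_force: [-0.2, 0.6, -0.8]
gripper_width: 0.012
```

Request:
{"api": "step_arm", "payload": {"increments": "0 0 1 0 0;0 0 0 0 0;0 0 0 0 0"}}

```text
t: 31.3
tool_pos: [0.4514, 0.1968, 0.0025]
orientation: [0.0, -0.168, 0.986, 0.0]
ft_force: [-0.7, 0.1, 0.1]
gripper_width: 0.0115
```

Request:
{"api": "step_arm", "payload": {"increments": "0 0 0.5 0 0;0 0 0 0 0;0 0 0 0 0"}}

```text
t: 31.68
tool_pos: [0.4515, 0.1968, 0.0025]
orientation: [0.0, -0.168, 0.986, 0.0]
ft_force: [-1.3, -0.4, 6.5]
gripper_width: 0.0119
```

Request:
{"api": "step_arm", "payload": {"increments": "0 0 0 0 20;0 0 0 0 40;0 0 0 0 100;0 0 0 0 100;0 0 -20 0 100;0 0 -35 0 100;0 0 -35 0 100;0 0 0 8.5 100"}}

```text
t: 32.67
tool_pos: [0.453, 0.1981, 0.0948]
orientation: [0.003, -0.092, 0.996, 0.002]
ft_force: [-0.9, -1.1, -0.7]
gripper_width: 0.0851
```

```bash
python3 go.py 625.6 -32 90 101;python3 sc.py pics/b5.png scene 395 200 50 8
```

```text
t 32.67 tcp [453.  198.1  94.8] yawY 100.6 zaxis [ 0.005  0.004 -1.   ] w 85.1 F [-0.9 -1.1 -0.7] j [ 0.74  0.28 -0.47  0.   -0.81 -2.13]
tool shift mm [-127.3 -257.9    4.8]
turn (tool z) deg -0.4 do turn first, then recompute
t 32.67 tcp [453.  198.1  94.8] yawY 100.6 zaxis [ 0.005  0.004 -1.   ] w 85.1 F [-0.9 -1.1 -0.7] j [ 0.74  0.28 -0.47  0.   -0.81 -2.13]
```

View pics/b5.png

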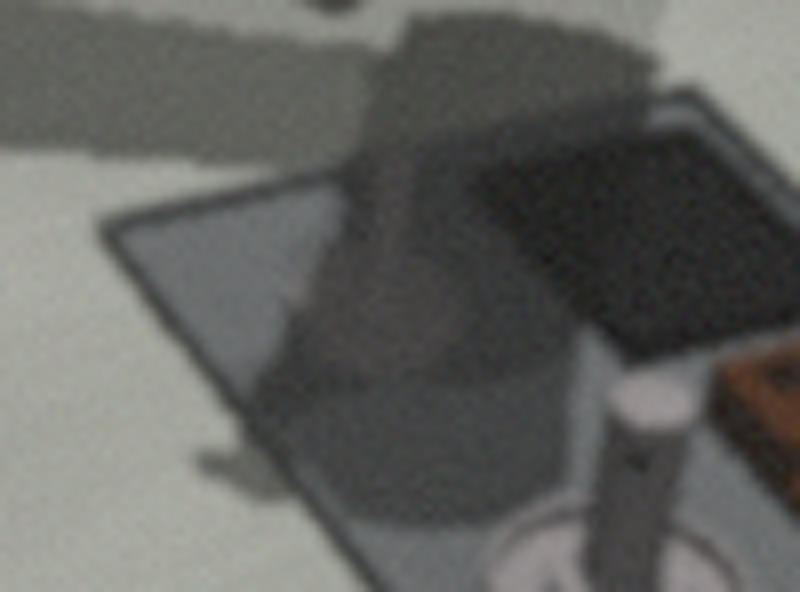

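Request:
{"api": "step_arm", "payload": {"increments": "-10 -20 0 0 100;-20 -41 0 0 100;-20 -41 0 0 100;-20 -41 0 0 100;-20 -41 0 0 100;-20 -41 0 0 100;-17 -33 0 0 100;0 0 0 0 100"}}

```text
t: 33.72
tool_pos: [0.6251, -0.035, 0.0906]
orientation: [-0.001, -0.093, 0.996, -0.0]
ft_force: [-0.4, -0.2, -0.3]
gripper_width: 0.0855
```

Request:
{"api": "step_arm", "payload": {"increments": "0 0 20 0 100;0 0 20 0 100;0 0 0 0 100;0 0 0 0 100"}}

```text
t: 34.22
tool_pos: [0.6247, -0.0324, 0.0525]
orientation: [0.0, -0.095, 0.995, -0.0]
ft_force: [0.2, -0.6, 0.7]
gripper_width: 0.0853
```

```bash
python3 go.py 625.6 -32 30 101;python3 sc.py pics/c1.png scene 340 270 50 8;python3 sc.py pics/c1t.png top 210 240 64 6; python3 m0.py | grep -E "scene|dish|pan" | grep -vE "top', 'sc"
```

```text
t 34.23 tcp [624.7 -32.4  52.5] yawY 100.9 zaxis [ 0.001 -0.    -1.   ] w 85.3 F [ 0.2 -0.6  0.7] j [ 0.21  0.53 -0.18  0.   -0.86 -1.59]
tool shift mm [-1.   0.3 22.5]
turn (tool z) deg -0.1 do turn first, then recompute
t 34.23 tcp [624.7 -32.4  52.5] yawY 100.9 zaxis [ 0.001 -0.    -1.   ] w 85.3 F [ 0.2 -0.6  0.7] j [ 0.21  0.53 -0.18  0.   -0.86 -1.59]
t 34.27 tcp [625.  -32.4  52.8] yawY 100.9 zaxis [ 0.001  0.    -1.   ] w 85.4 F [0.3 0.1 0. ] j [ 0.21  0.53 -0.18  0.   -0.86 -1.59]
large_pin_mid ['scene'] [574.3 180.3] 13.4 err 0.065Traceback (most recent call last):
  File "m0.py", line 11, in <module>
    b=fit(k,[ims[n] for n in sel],[ms[n] for n in sel],yaws)
                                   ~~^^^
KeyError: 'top'
```

View pics/c1.png

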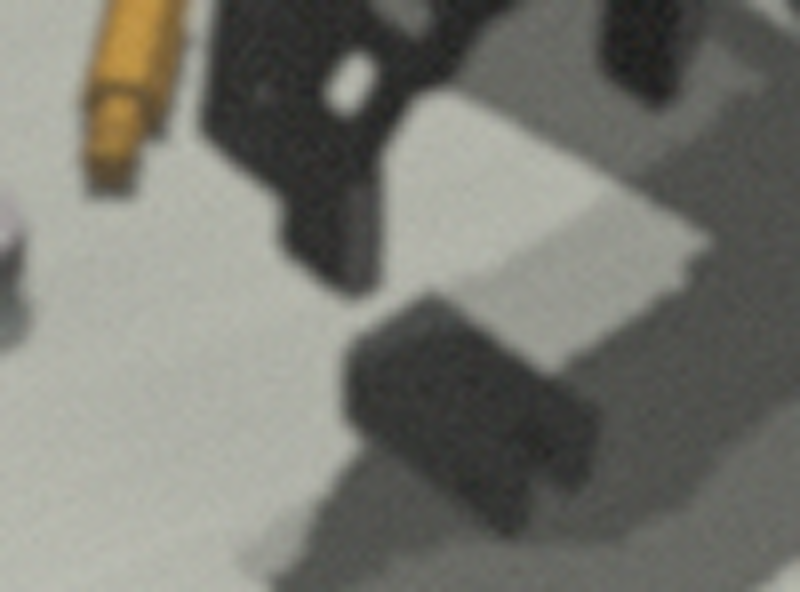

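View pics/c1t.png

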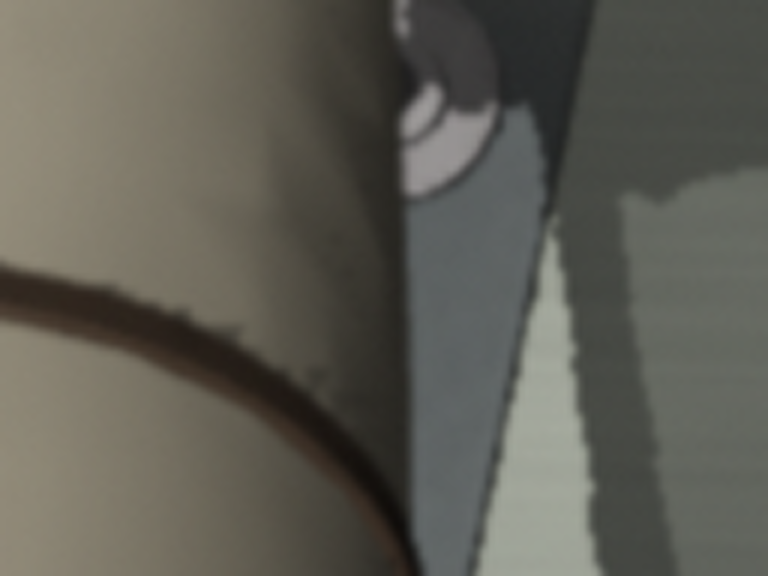

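Request:
{"api": "step_arm", "payload": {"increments": "2 0 20 0 100;0 0 20 0 100;0 0 16 0 100;0 0 10.5 0 100;0 0 0 0 100;0 0 0 0 70;0 0 0 0 50;0 0 0 0 42"}}

```text
t: 35.62
tool_pos: [0.6228, -0.0332, -0.014]
orientation: [0.001, -0.094, 0.996, 0.0]
ft_force: [0.4, -0.1, 0.4]
gripper_width: 0.0361
```

```bash
python3 go.py 625.6 -32 30 101;python3 sc.py pics/c2.png scene 340 270 50 8
```

```text
t 35.62 tcp [622.8 -33.2 -14. ] yawY 100.8 zaxis [ 0.001  0.    -1.   ] w 36.1 F [ 0.4 -0.1  0.4] j [ 0.21  0.61 -0.24  0.   -0.72 -1.59]
tool shift mm [ -3.    0.7 -44. ]
turn (tool z) deg -0.2 do turn first, then recompute
t 35.62 tcp [622.8 -33.2 -14. ] yawY 100.8 zaxis [ 0.001  0.    -1.   ] w 36.1 F [ 0.4 -0.1  0.4] j [ 0.21  0.61 -0.24  0.   -0.72 -1.59]
```

View pics/c2.png

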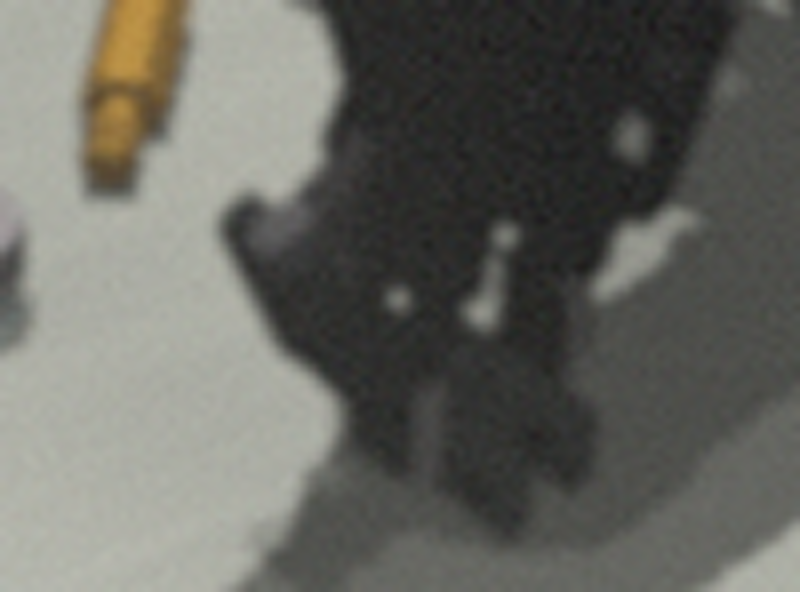

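Request:
{"api": "step_arm", "payload": {"increments": "0 0 0 0 10;0 0 0 0 10;0 0 0 0 10;0 0 -5 0 10;0 0 -20 0 10;0 0 -35 0 10;0 0 -35 0 10;0 0 -15 0 10", "newtons": 80}}

```text
t: 36.67
tool_pos: [0.6232, -0.0331, 0.0971]
orientation: [0.001, -0.094, 0.996, 0.0]
ft_force: [1.4, 0.3, -1.5]
gripper_width: 0.0284
```

Request:
{"api": "step_arm", "payload": {"increments": "0 0 0 10 10;0 0 0 9.5 10;0 0 0 0 10"}}

```text
t: 37.05
tool_pos: [0.6216, -0.0333, 0.0941]
orientation: [-0.001, 0.075, 0.997, -0.0]
ft_force: [-0.7, 0.9, -1.7]
gripper_width: 0.0281
```

```bash
python3 go.py 464 292 95 81.3;python3 sc.py pics/c3.png scene 330 230 50 8
```

```text
t 37.05 tcp [621.6 -33.3  94.1] yawY 81.4 zaxis [-0.002  0.    -1.   ] w 28.1 F [-0.7  0.9 -1.7] j [ 0.21  0.48 -0.15 -0.   -0.94 -1.93]
tool shift mm [204.6 298.   -0.5]
turn (tool z) deg 0.1 do turn first, then recompute
t 37.05 tcp [621.6 -33.3  94.1] yawY 81.4 zaxis [-0.002  0.    -1.   ] w 28.1 F [-0.7  0.9 -1.7] j [ 0.21  0.48 -0.15 -0.   -0.94 -1.93]
```

View pics/c3.png

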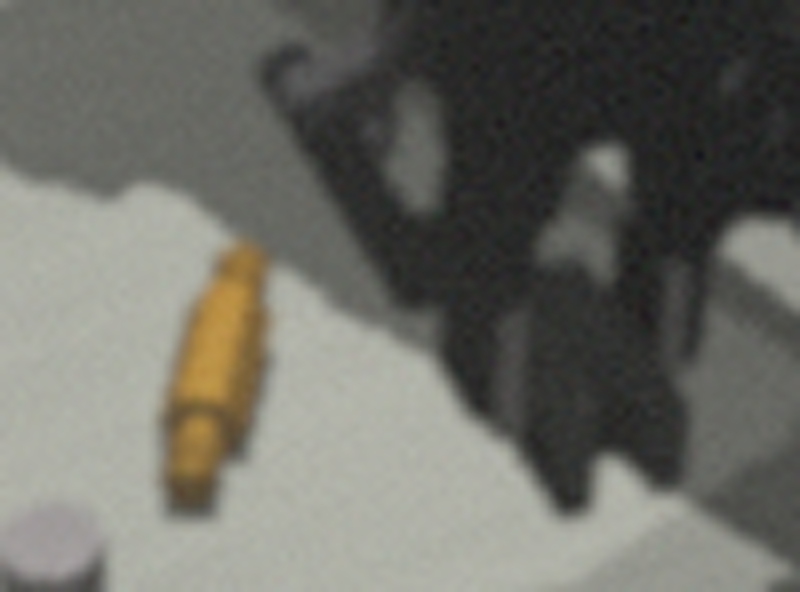

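Request:
{"api": "step_arm", "payload": {"increments": "11 17 0 0 10;23 34 0 0 10;23 34 0 0 10;23 34 0 0 10;23 34 0 0 10;23 34 0 0 10;23 34 0 0 10;23 34 0 0 10"}}

```text
t: 38.1
tool_pos: [0.4895, 0.2464, 0.0953]
orientation: [-0.0, 0.075, 0.997, 0.0]
ft_force: [0.2, 0.7, -1.8]
gripper_width: 0.0281
```

Request:
{"api": "step_arm", "payload": {"increments": "20 26 0 0 10;12 17 0 0 10;0 0 0 0 10;0 0 0 0 10;0 0 0 0 10"}}

```text
t: 38.72
tool_pos: [0.4662, 0.2913, 0.0953]
orientation: [-0.0, 0.076, 0.997, -0.0]
ft_force: [1.2, 0.6, -2.2]
gripper_width: 0.0283
```

```bash
python3 go.py 464 292 15 81.3
```

```text
t 38.73 tcp [466.2 291.3  95.3] yawY 81.2 zaxis [-0. -0. -1.] w 28.3 F [ 1.2  0.6 -2.2] j [ 0.85  0.37 -0.33  0.   -0.87 -2.58]
tool shift mm [ 2.3  0.3 80.3]
turn (tool z) deg -0.1 do turn first, then recompute
```

Request:
{"api": "step_arm", "payload": {"increments": "2 0 20 0 10;0 0 30 0 10;0 0 25 0 10;0 0 5 0 10;0 0 0 0 10;0 0 0 0 10"}}

```text
t: 39.48
tool_pos: [0.4648, 0.293, 0.0166]
orientation: [0.001, 0.076, 0.997, 0.001]
ft_force: [0.7, 0.4, -1.3]
gripper_width: 0.0283
```

```bash
python3 go.py 464 292 -7 81.3;python3 sc.py pics/c4.png scene 430 190 50 8; python3 sc.py pics/c4t.png top 145 265 50 8
```

```text
t 39.48 tcp [464.8 293.   16.6] yawY 81.3 zaxis [ 0.002  0.002 -1.   ] w 28.3 F [ 0.7  0.4 -1.3] j [ 0.86  0.48 -0.41  0.   -0.68 -2.58]
tool shift mm [ 0.6 -1.1 23.6]
turn (tool z) deg -0.0 do turn first, then recompute
t 39.48 tcp [464.8 293.   16.6] yawY 81.3 zaxis [ 0.002  0.002 -1.   ] w 28.3 F [ 0.7  0.4 -1.3] j [ 0.86  0.48 -0.41  0.   -0.68 -2.58]
t 39.52 tcp [464.6 293.   16.6] yawY 81.3 zaxis [ 0.002  0.002 -1.   ] w 28.1 F [ 0.7 -0.4 -0.7] j [ 0.86  0.48 -0.41  0.   -0.68 -2.58]
```

View pics/c4.png

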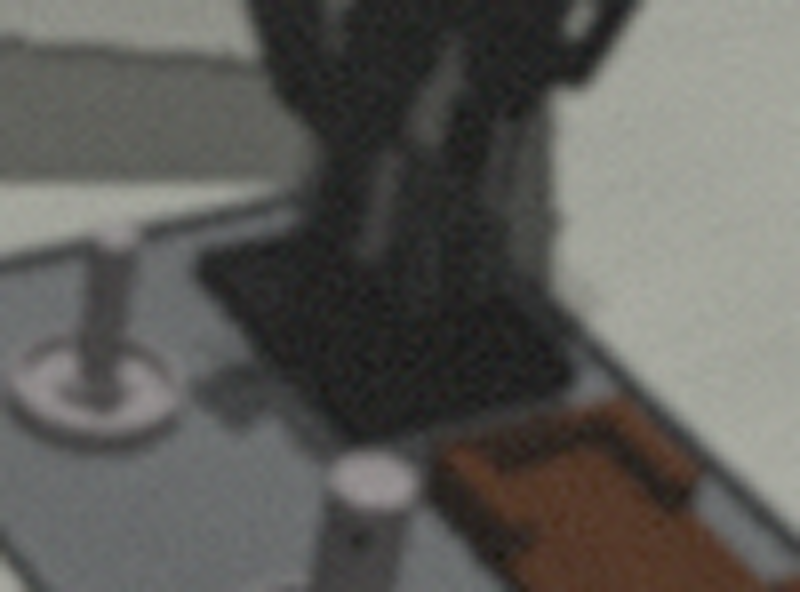

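View pics/c4t.png

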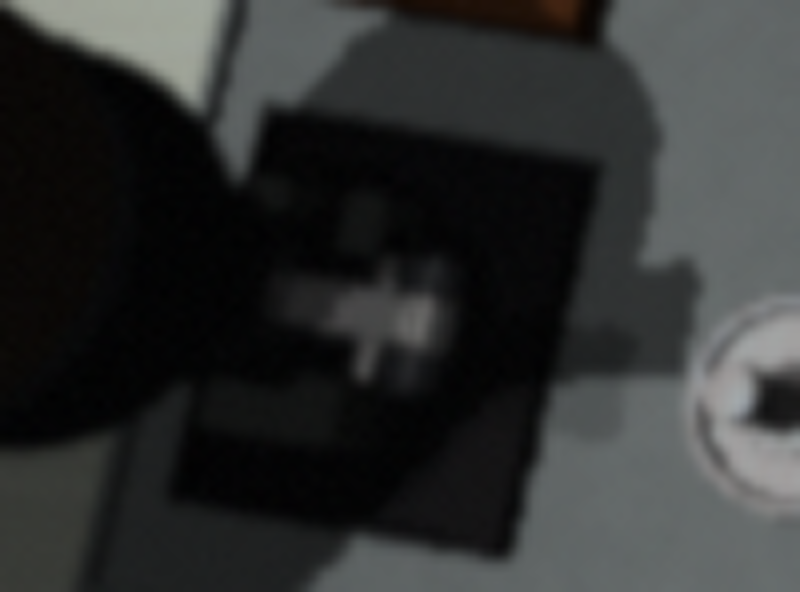

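Request:
{"api": "step_arm", "payload": {"increments": "0.5 -1 10 0 10;0 0 8 0 10;0 0 3 0 10;0 0 0 0 10;0 0 1 0 10;0 0 0 0 10;0 0 1 0 10;0 0 0 0 10"}}

```text
t: 40.58
tool_pos: [0.4635, 0.2917, -0.0068]
orientation: [0.0, 0.076, 0.997, 0.0]
ft_force: [-1.6, -1.5, 4.6]
gripper_width: 0.028
```

Request:
{"api": "step_arm", "payload": {"increments": "0 0 1 0 10;0 0 0 0 10;0 0 0 0 10"}}

```text
t: 40.95
tool_pos: [0.4635, 0.2917, -0.0069]
orientation: [0.0, 0.076, 0.997, 0.0]
ft_force: [-4.8, -1.9, 11.4]
gripper_width: 0.0284
```

Request:
{"api": "step_arm", "payload": {"increments": "0 0 0 0 45;0 0 0 0 60;0 0 0 0 65;0 0 -10 0 65;0 0 -30 0 100;0 0 -35 0 100;0 0 -20 0 100;0 0 0 10 100"}}

```text
t: 41.95
tool_pos: [0.4644, 0.2926, 0.0892]
orientation: [0.002, 0.165, 0.986, 0.002]
ft_force: [0.2, 0.2, -0.1]
gripper_width: 0.0854
```

Request:
{"api": "step_arm", "payload": {"increments": "0 0 0 10 100;0 0 0 9.5 100;0 0 0 0 100;0 0 0 0 100"}}

```text
t: 42.45
tool_pos: [0.4634, 0.2916, 0.0867]
orientation: [0.0, 0.328, 0.945, 0.0]
ft_force: [-0.1, -0.4, -0.5]
gripper_width: 0.0854
```

```bash
python3 go.py 473 -37 90 51.8;python3 sc.py pics/c5.png scene 430 190 50 8
```

```text
t 42.45 tcp [463.4 291.6  86.7] yawY 51.8 zaxis [ 0.  0. -1.] w 85.4 F [-0.1 -0.4 -0.5] j [ 0.86  0.38 -0.35 -0.   -0.84 -3.1 ]
tool shift mm [-210.9 -252.1   -3.4]
turn (tool z) deg -0.0 do turn first, then recompute
t 42.45 tcp [463.4 291.6  86.7] yawY 51.8 zaxis [ 0.  0. -1.] w 85.4 F [-0.1 -0.4 -0.5] j [ 0.86  0.38 -0.35 -0.   -0.84 -3.1 ]
```

View pics/c5.png

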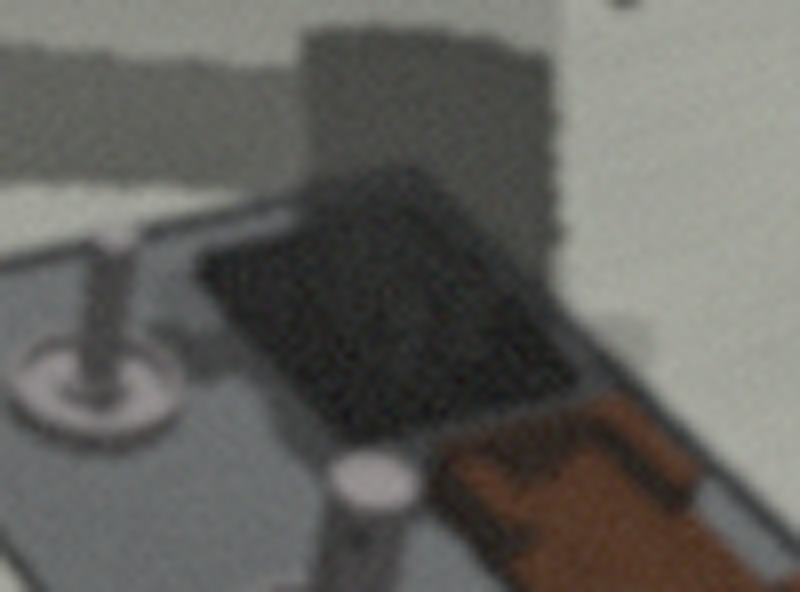

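Request:
{"api": "step_arm", "payload": {"increments": "-13 -15 0 0 100;-26 -32 0 0 100;-27 -32 0 0 100;-27 -32 0 0 100;-27 -32 0 0 100;-27 -32 0 0 100;-27 -32 0 0 100;-27 -32 0 0 100"}}

```text
t: 43.5
tool_pos: [0.4727, -0.0227, 0.0865]
orientation: [-0.0, 0.328, 0.945, -0.0]
ft_force: [-0.0, -0.4, -1.0]
gripper_width: 0.0858
```

Request:
{"api": "step_arm", "payload": {"increments": "-10 -13 0 0 100;0 0 20 0 100;0 0 20 0 100;0 0 0 0 100;0 0 0 0 100"}}

```text
t: 44.12
tool_pos: [0.4737, -0.0368, 0.047]
orientation: [0.0, 0.327, 0.945, 0.0]
ft_force: [0.6, 0.1, -0.5]
gripper_width: 0.0854
```

```bash
python3 go.py 473 -37 0 51.8;python3 sc.py pics/d1.png scene 305 225 50 8; python3 sc.py pics/d1t.png top 190 240 100 4
```

```text
t 44.12 tcp [473.7 -36.8  47. ] yawY 51.8 zaxis [ 0.001 -0.    -1.   ] w 85.4 F [ 0.6  0.1 -0.5] j [ 0.27  0.33 -0.56  0.   -0.68 -2.5 ]
tool shift mm [ 0.4 -0.6 47. ]
turn (tool z) deg 0.0 do turn first, then recompute
t 44.12 tcp [473.7 -36.8  47. ] yawY 51.8 zaxis [ 0.001 -0.    -1.   ] w 85.4 F [ 0.6  0.1 -0.5] j [ 0.27  0.33 -0.56  0.   -0.68 -2.5 ]
t 44.17 tcp [473.9 -36.7  47.2] yawY 51.8 zaxis [ 0.001  0.    -1.   ] w 85.5 F [-0.6 -0.1 -0.3] j [ 0.27  0.33 -0.56  0.   -0.68 -2.5 ]
```

View pics/d1.png

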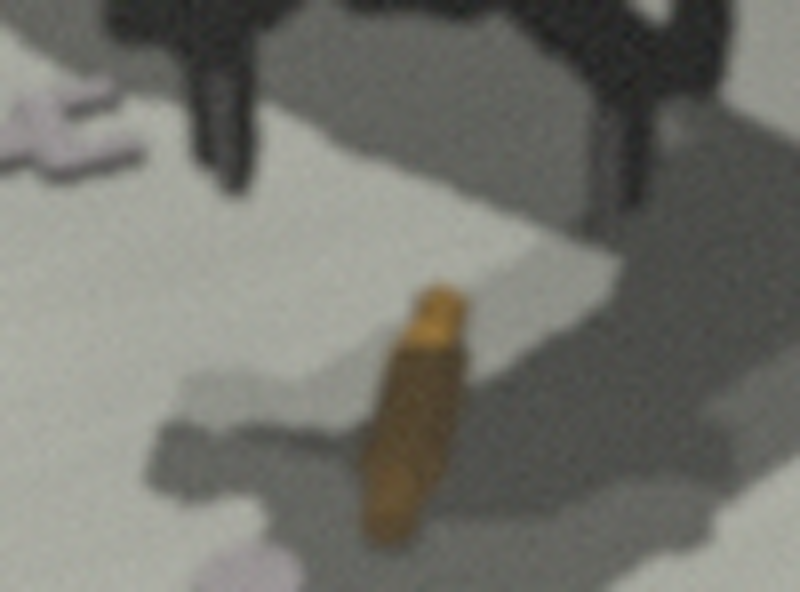

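View pics/d1t.png

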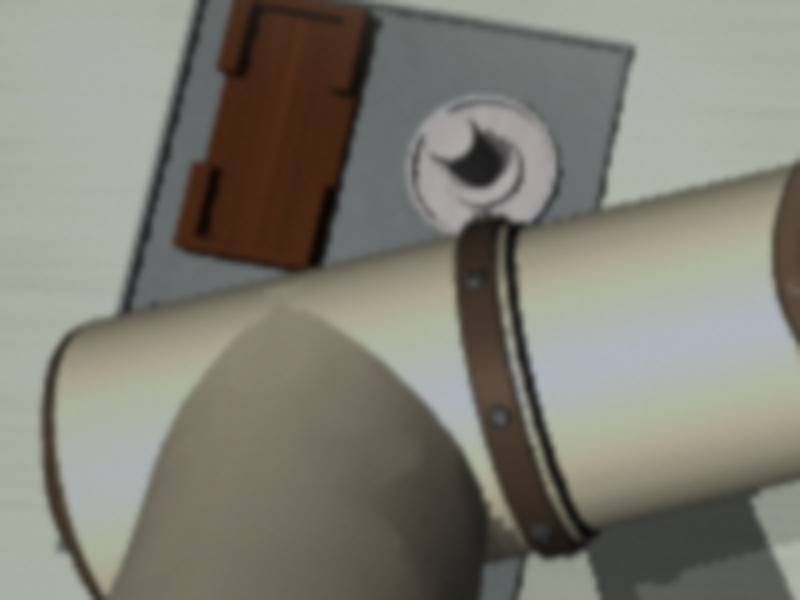

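Request:
{"api": "step_arm", "payload": {"increments": "0.5 -0.5 20 0 100;0 0 20 0 100;0 0 15 0 100;0 0 9 0 100;0 0 0 0 100;0 0 0 0 60;0 0 0 0 45;0 0 0 0 32", "newtons": 40}}

```text
t: 45.22
tool_pos: [0.4728, -0.037, -0.0172]
orientation: [0.0, 0.327, 0.945, 0.0]
ft_force: [-0.1, -0.7, 0.5]
gripper_width: 0.0325
```

```bash
python3 go.py 473 -37 0 51.8;python3 sc.py pics/d2.png scene 305 225 50 8
python3 - <<'E'
from h import *
im=get_image("top"); print(back(im,(159,196.75),.023)+[0,.003])
E
```

```text
t 45.23 tcp [472.8 -37.  -17.2] yawY 51.8 zaxis [ 0.001  0.    -1.   ] w 32.5 F [-0.1 -0.7  0.5] j [ 0.27  0.44 -0.62  0.   -0.5  -2.5 ]
tool shift mm [ -0.1   0.1 -17.2]
turn (tool z) deg -0.0 do turn first, then recompute
t 45.23 tcp [472.8 -37.  -17.2] yawY 51.8 zaxis [ 0.001  0.    -1.   ] w 32.5 F [-0.1 -0.7  0.5] j [ 0.27  0.44 -0.62  0.   -0.5  -2.5 ]
[0.59656046 0.26818753]
```

View pics/d2.png

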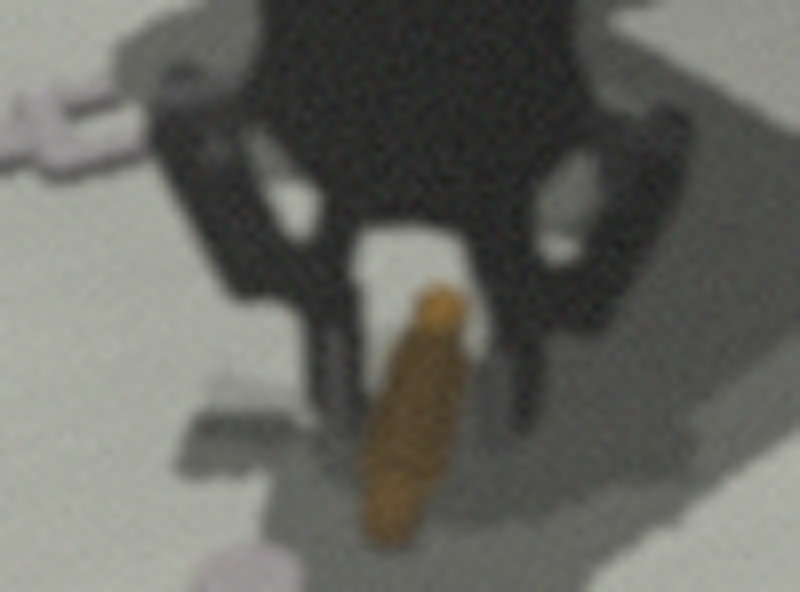

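Request:
{"api": "step_arm", "payload": {"increments": "0 0 0 0 10;0 0 0 0 10;0 0 0 0 10;0 0 -5 0 10;0 0 -20 0 10;0 0 -35 0 10;0 0 -35 0 10;0 0 -20 0 10", "newtons": 70}}

```text
t: 46.32
tool_pos: [0.4731, -0.0369, 0.0993]
orientation: [0.001, 0.327, 0.945, 0.001]
ft_force: [0.5, 0.2, -1.5]
gripper_width: 0.0198
```

Request:
{"api": "step_arm", "payload": {"increments": "0 0 0 -10 10;0 0 0 -10 10;0 0 0 -9.4 10;0 0 0 0 10;0 0 0 0 10"}}

```text
t: 46.95
tool_pos: [0.4724, -0.0371, 0.0973]
orientation: [-0.0, 0.078, 0.997, 0.0]
ft_force: [-0.5, -0.2, -0.6]
gripper_width: 0.0195
```

```bash
python3 go.py 599.5 270.7 95 81.2;python3 sc.py pics/d3.png scene 300 200 50 8
```

```text
t 46.95 tcp [472.4 -37.1  97.3] yawY 81.1 zaxis [-0.  0. -1.] w 19.5 F [-0.5 -0.2 -0.6] j [ 0.27  0.25 -0.51 -0.   -0.81 -1.99]
tool shift mm [-77.7 323.8   2.3]
turn (tool z) deg -0.1 do turn first, then recompute
t 46.95 tcp [472.4 -37.1  97.3] yawY 81.1 zaxis [-0.  0. -1.] w 19.5 F [-0.5 -0.2 -0.6] j [ 0.27  0.25 -0.51 -0.   -0.81 -1.99]
```

View pics/d3.png

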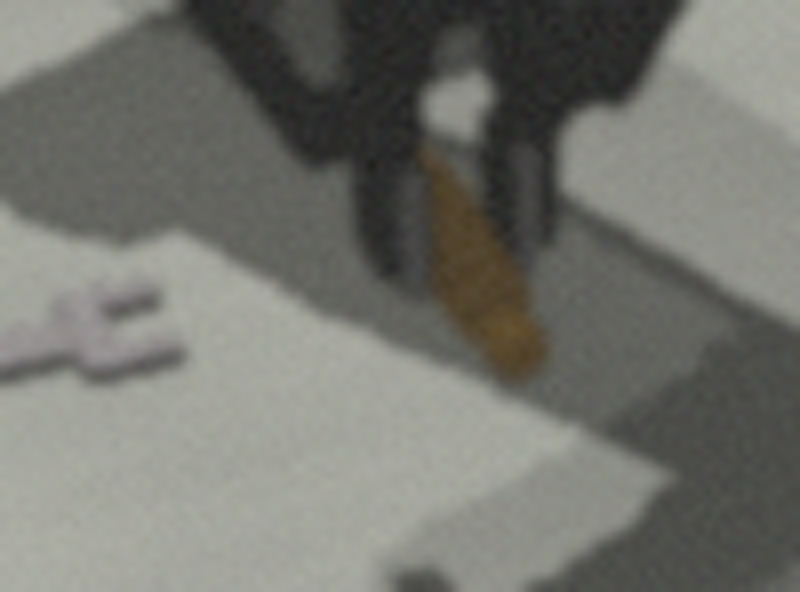

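Request:
{"api": "step_arm", "payload": {"increments": "-5 20 0 0 10;-10 41 0 0 10;-10 41 0 0 10;-10 41 0 0 10;-10 41 0 0 10;-10 41 0 0 10;-10 41 0 0 10;-8 36 0 0 10"}}

```text
t: 48.0
tool_pos: [0.5914, 0.253, 0.0971]
orientation: [0.0, 0.077, 0.997, 0.0]
ft_force: [-0.3, 0.4, -0.7]
gripper_width: 0.0198
```

Request:
{"api": "step_arm", "payload": {"increments": "-5 20 0 0 10;0 0 20 0 10;0 0 20 0 10;0 0 10 0 10;0 0 0 0 10;0 0 0 0 10"}}

```text
t: 48.75
tool_pos: [0.5995, 0.2698, 0.0483]
orientation: [0.001, 0.077, 0.997, 0.0]
ft_force: [0.1, 0.5, -1.9]
gripper_width: 0.0199
```

```bash
python3 go.py 599.5 270.7 10 81.2;python3 sc.py pics/d4.png scene 455 215 50 8; python3 sc.py pics/d4t.png top 160 200 50 8
```

```text
t 48.75 tcp [599.5 269.8  48.3] yawY 81.2 zaxis [ 0.002  0.001 -1.   ] w 19.9 F [ 0.1  0.5 -1.9] j [ 0.67  0.58 -0.1   0.   -0.89 -2.39]
tool shift mm [ 0.2  0.9 38.3]
turn (tool z) deg 0.0 do turn first, then recompute
t 48.75 tcp [599.5 269.8  48.3] yawY 81.2 zaxis [ 0.002  0.001 -1.   ] w 19.9 F [ 0.1  0.5 -1.9] j [ 0.67  0.58 -0.1   0.   -0.89 -2.39]
t 48.8 tcp [599.6 269.7  48.5] yawY 81.2 zaxis [ 0.002  0.001 -1.   ] w 19.9 F [-0.5  0.1 -1.7] j [ 0.67  0.58 -0.1   0.   -0.89 -2.39]
```

View pics/d4.png

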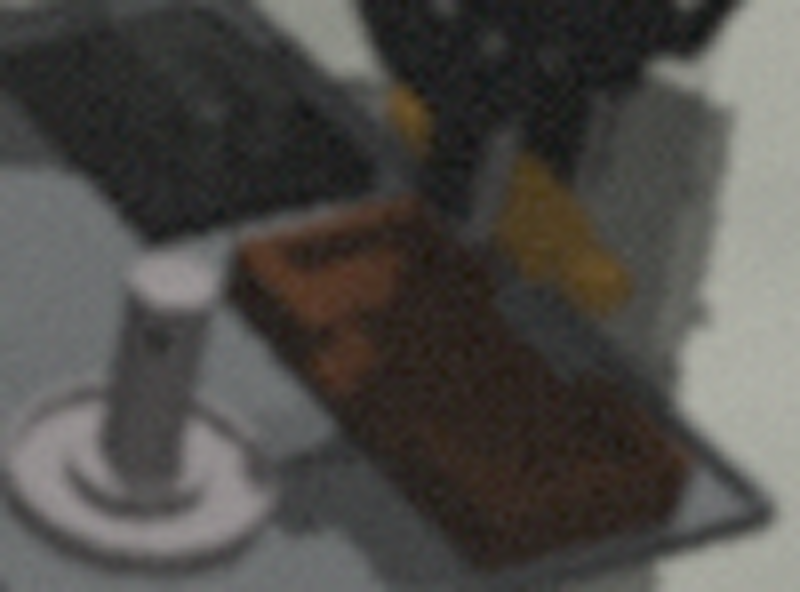

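View pics/d4t.png

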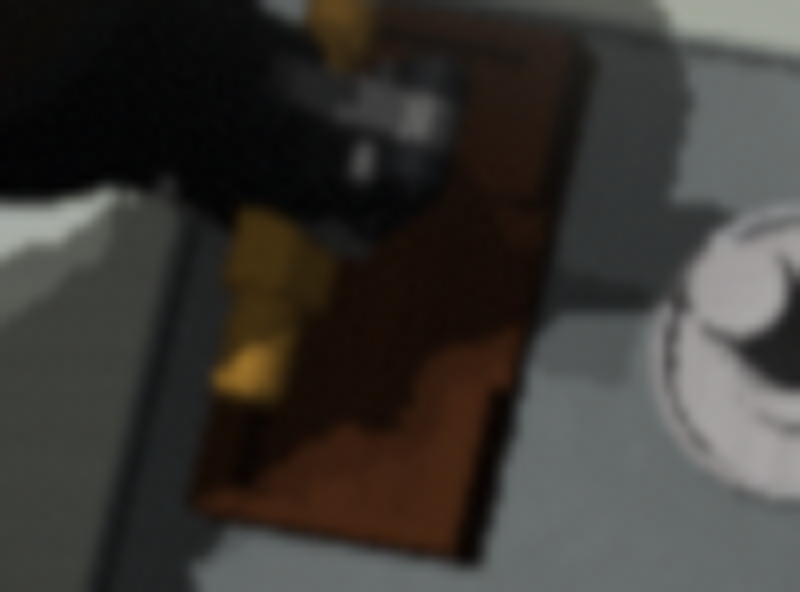

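```bash
cat > og.py <<'E'
from h import *
import sys
s=get_state(); t=s["tool_pos"]
L=[]
for cam,u,v,off in (("scene",455,215,[-.006,-.0015]),("top",160,200,[0,-.003])):
    im=get_image(cam); hw,hh=50,45
    w=cv2.resize(im["color"][:,:,::-1][v-hh:v+hh,u-hw:u+hw],None,fx=4,fy=4,interpolation=cv2.INTER_CUBIC)
    w=cv2.convertScaleAbs(w,alpha=1.6,beta=10)
    def dr(parts,x,y,z,yaw,col):
        m=sil(im,parts,(x+off[0],y+off[1],np.deg2rad(yaw)),z,(u-hw,v-hh,2*hw,2*hh))
        m=(cv2.resize(m,None,fx=4,fy=4)>.5).astype(np.uint8)
        cs,_=cv2.findContours(m,0,1); cv2.drawContours(w,cs,-1,col,1)
    dr(M['gauge_mid'][0],t[0],t[1],t[2]+.0272,float(sys.argv[2]),(0,0,255))
    dr(M['walnut_block'][0],.5995,.2707,.003,-8.8,(0,255,0))
    L.append(w)
cv2.imwrite(sys.argv[1],np.hstack(L))
E
python3 og.py pics/og1.png -8.8
```

```text
(no output)
```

View pics/og1.png

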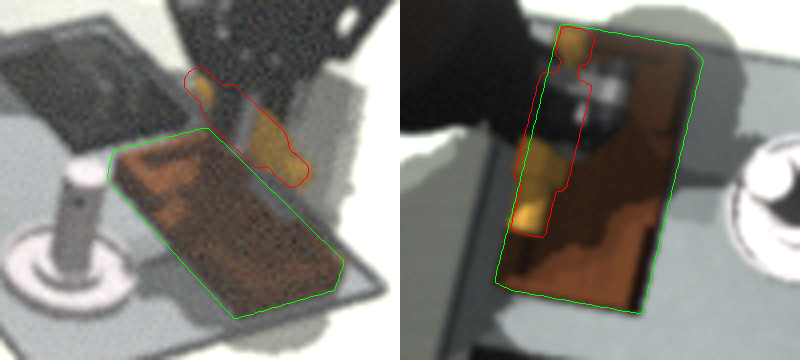

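Request:
{"api": "step_arm", "payload": {"increments": "0 0 20 0 10;0 0 18 0 10;0 0 8 0 10;0 0 4 0 10;0 0 0 0 10;0 0 1.5 0 10;0 0 0 0 10;0 0 0 0 10"}}

```text
t: 49.95
tool_pos: [0.599, 0.2693, -0.0038]
orientation: [0.0, 0.077, 0.997, 0.0]
ft_force: [-0.2, 0.1, -0.6]
gripper_width: 0.0198
```

Request:
{"api": "step_arm", "payload": {"increments": "0 0 1 0 10;0 0 0 0 10;0 0 1 0 10;0 0 0 0 10"}}

```text
t: 50.45
tool_pos: [0.599, 0.2692, -0.006]
orientation: [0.0, 0.077, 0.997, 0.0]
ft_force: [-0.8, 0.0, 0.9]
gripper_width: 0.0194
```

Request:
{"api": "step_arm", "payload": {"increments": "0 0 0.7 0 10;0 0 0 0 10;0 0 0 0 10"}}

```text
t: 50.82
tool_pos: [0.599, 0.2692, -0.006]
orientation: [0.0, 0.077, 0.997, 0.0]
ft_force: [-1.6, -0.4, 4.8]
gripper_width: 0.0195
```

```bash
python3 og.py pics/og2.png -8.8
```

```text
(no output)
```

View pics/og2.png

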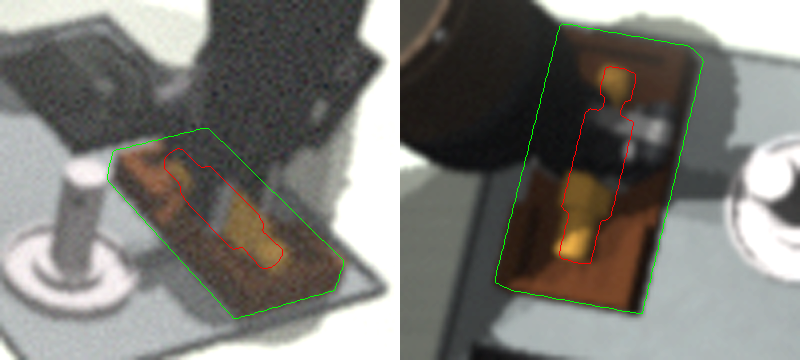

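Request:
{"api": "step_arm", "payload": {"increments": "0 0 0 0 25;0 0 0 0 35;0 0 0 0 45;0 0 0 0 50;0 0 -5 0 50;0 0 -20 0 50;0 0 -35 0 100;0 0 -35 0 100"}}

```text
t: 51.92
tool_pos: [0.5989, 0.2691, 0.0893]
orientation: [-0.0, 0.077, 0.997, -0.0]
ft_force: [0.5, 0.2, 0.2]
gripper_width: 0.0773
```

```bash
python3 go.py 560 -100 120
```

```text
t 51.92 tcp [598.9 269.1  89.3] yawY 81.2 zaxis [-0. -0. -1.] w 77.3 F [0.5 0.2 0.2] j [ 0.67  0.54 -0.06  0.   -0.97 -2.39]
tool shift mm [ -18.  -370.8  -30.6]
```

Request:
{"api": "step_arm", "payload": {"increments": "0 0 -30 0 100;0 0 -30 0 100;0 -40 0 0 100;0 -50 0 0 100;0 -50 0 0 100;0 -50 0 0 100;0 -50 0 0 100;0 -50 0 0 100"}}

```text
t: 52.92
tool_pos: [0.5542, -0.0189, 0.1488]
orientation: [0.001, 0.077, 0.997, 0.0]
ft_force: [0.7, -0.0, -0.4]
gripper_width: 0.0851
```

Request:
{"api": "step_arm", "payload": {"increments": "0 -50 0 0 100;0 -50 0 0 100;0 -50 0 0 100;0 -50 0 0 100;0 -50 0 0 100;0 0 0 0 100;0 0 0 0 100"}}

```text
t: 53.8
tool_pos: [0.5161, -0.2645, 0.1483]
orientation: [0.0, 0.077, 0.997, 0.0]
ft_force: [-0.1, 0.6, 0.2]
gripper_width: 0.0854
```

```bash
python3 sc.py pics/e1.png scene 430 205 75 5; python3 sc.py pics/e1t.png top 175 240 75 5;  python3 sc.py pics/e2.png scene 240 270 130 3
```

```text
t 53.8 tcp [ 516.1 -264.5  148.3] yawY 81.2 zaxis [ 0.  0. -1.] w 85.4 F [-0.1  0.6  0.2] j [-0.19  0.36 -0.19 -0.   -1.02 -1.53]
t 53.85 tcp [ 516.3 -263.9  148.4] yawY 81.2 zaxis [ 0.  0. -1.] w 85.5 F [ 0.8  0.8 -0.2] j [-0.19  0.36 -0.19 -0.   -1.02 -1.53]
t 53.9 tcp [ 516.5 -263.6  148.4] yawY 81.3 zaxis [ 0.  0. -1.] w 85.2 F [-0.2  0.5 -0.2] j [-0.19  0.36 -0.19 -0.   -1.02 -1.53]
```

View pics/e1.png

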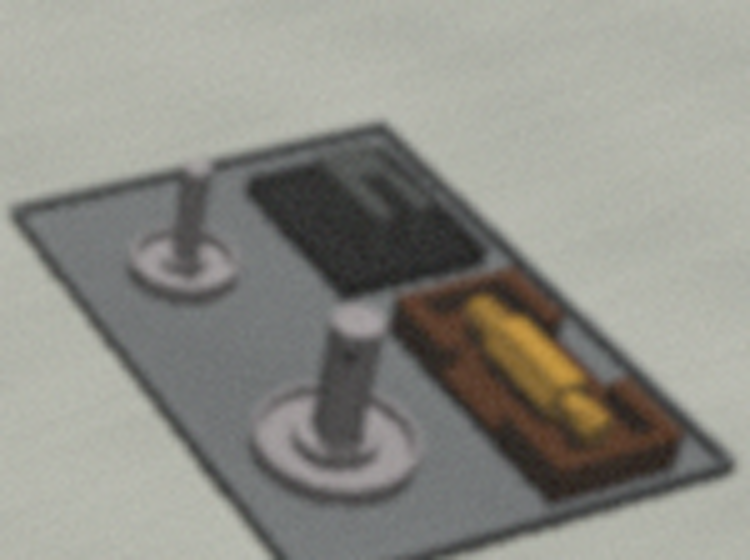

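View pics/e1t.png

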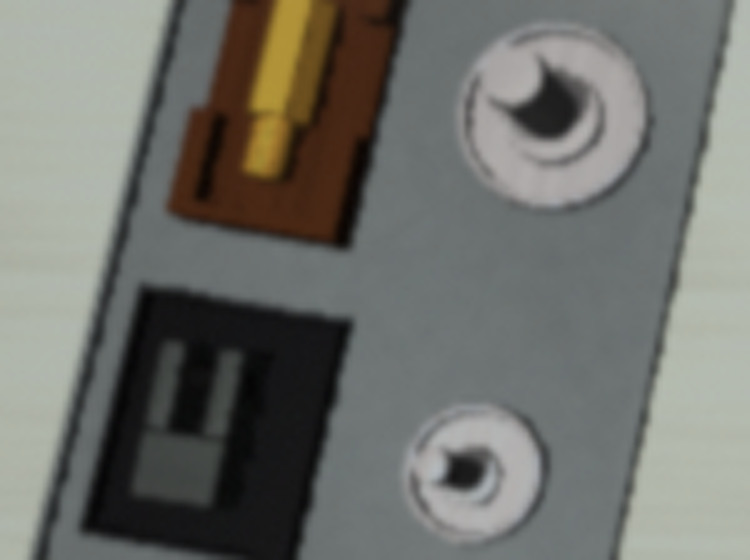

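View pics/e2.png

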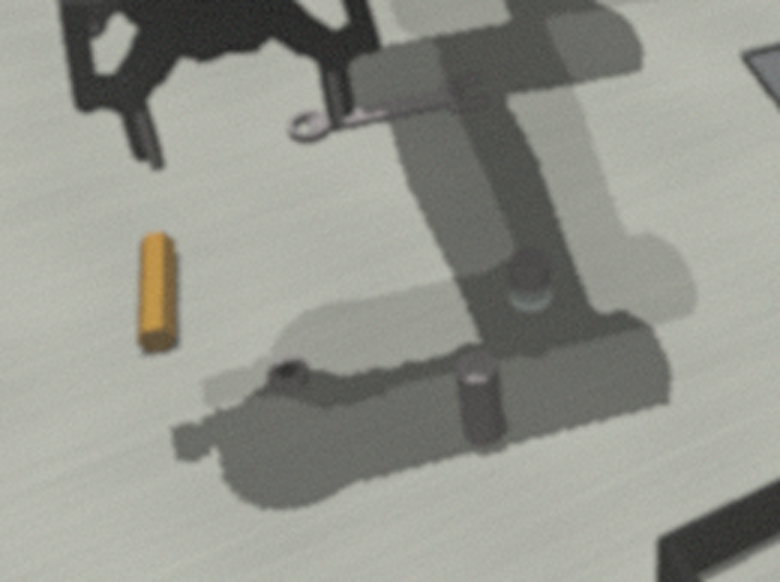

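All four parts look seated in the final pictures, and the dowel and hex bar appear untouched, so I'm handing it in.

```bash
python3 -c "
from station import *
print(finish_job()); print(get_state()['t'])"
```

```text
the job is handed in; nothing more can be done
None
the job is handed in; nothing more can be done
```

The clevis-joint kit is made up in the order asked, and I handed the job in at about 54 s of the 136 s allowed.

- **Placing:** the large pin stands in the larger dish and the small pin in the smaller one. The fork lies in the black pan and the gauge in the walnut trough. I lowered each part until I felt light contact (about 5 to 11 N) and then released it.
- **Last checks:** pictures from both cameras, taken with the arm clear, show both pins upright inside their dishes. The fork is flat within the pan walls, and the gauge lies lengthwise in the trough. The dowel and hex bar are still standing and lying as before, judged by eye only. I did not refit positions numerically at the end; one refit tried part-way stopped because the arm blocked the top camera.
- **Disagreements found:**
  - The shut fingertips touched the bench with the reported TCP at z = −21 mm, so they end about 21 mm short of it. I set all heights from that touch.
  - The two cameras differed by about 6 mm in x. I corrected both to the arm's frame using the first grasp.
  - The last overlay of the gauge against its model agreed to about 2–3 mm.

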